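# Rack the oiled hand sticks on the drying heater and set its dial

## Task

Draw each wooden hand stick out of its leaning socket straight along the socket's axis, so that the light stands neither tip nor get dragged off, and lay it level across both black rails of the drying heater, each stick in a pair of notches of its own with its ends overhanging about equally. Once all the sticks are racked, turn the heater's dial until its white pointer points at the red mark, and leave the sticks, the stands standing and the other things on the bench where they are.

Things in the scene. Friction and masses are not known exactly. Their poses are not given: they have to be found in the camera images.
- stick1: octagonal brown wooden hand stick, 180 mm long, 24 mm across the flats, about 60 g, a thin black band near each end. Origin at its centre, x along it; either end may go either way. It stands in a stand's socket at the start, leaning 25 deg above the horizontal, its own +x end up; it may be absent (None)
- stick2: octagonal brown wooden hand stick, 180 mm long, 24 mm across the flats, about 60 g, a thin black band near each end. Origin at its centre, x along it; either end may go either way. It stands in a stand's socket at the start, leaning 25 deg above the horizontal, its own +x end up; it may be absent (None)
- stick3: octagonal brown wooden hand stick, 180 mm long, 24 mm across the flats, about 60 g, a thin black band near each end. Origin at its centre, x along it; either end may go either way. It stands in a stand's socket at the start, leaning 25 deg above the horizontal, its own +x end up; it may be absent (None)
- stick4: octagonal brown wooden hand stick, 180 mm long, 24 mm across the flats, about 60 g, a thin black band near each end. Origin at its centre, x along it; either end may go either way. It stands in a stand's socket at the start, leaning 25 deg above the horizontal, its own +x end up; it may be absent (None)
- stand_a: light (0.2 kg) loose plywood stand: base 150 (x) x 140 (y) x 8 mm, origin under its middle, z up, +x roughly away from the robot. Two square sockets, 27 mm wide inside, 80 mm deep, 4 mm walls; axis 25 deg above horizontal towards +x, from inner bottom (-40, +-40, 26) mm to mouth (33, +-40, 59) mm. 100 mm of a stick shows. Pulling off the axis drags or tips the stand
- stand_b: light (0.2 kg) loose plywood stand: base 150 (x) x 140 (y) x 8 mm, origin under its middle, z up, +x roughly away from the robot. Two square sockets, 27 mm wide inside, 80 mm deep, 4 mm walls; axis 25 deg above horizontal towards +x, from inner bottom (-40, +-40, 26) mm to mouth (33, +-40, 59) mm. 100 mm of a stick shows. Pulling off the axis drags or tips the stand
- heater: cream drying heater, fixed, 220 (x) x 430 (y) x 70 mm high; origin at centre of underside, z up. On top two black notched rails along y, at x = -62 and +62 mm, 10 mm thick; notch floors 95 mm above the bench, 34 mm wide, teeth 20 mm higher with 45 deg flanks. Notch pairs at y = -60, 15, 90, 165 mm. Dial at y = -165 mm on the top
- slot1 (a point): where the centre of a stick lies when it rests in the pair of notches at heater y = -60 mm (midway between the rails, 107 mm above the bench); x, y, z axes are the heater's; the stick lies along x
- slot2 (a point): where the centre of a stick lies when it rests in the pair of notches at heater y = 15 mm (midway between the rails, 107 mm above the bench); x, y, z axes are the heater's; the stick lies along x
- slot3 (a point): where the centre of a stick lies when it rests in the pair of notches at heater y = 90 mm (midway between the rails, 107 mm above the bench); x, y, z axes are the heater's; the stick lies along x
- slot4 (a point): where the centre of a stick lies when it rests in the pair of notches at heater y = 165 mm (midway between the rails, 107 mm above the bench); x, y, z axes are the heater's; the stick lies along x
- dial (a joint): angle of the heater's dial, rad; grows clockwise seen from above, 0 to 5.2; starts between 0.1 and 0.7; stays where it is left (friction 0.04 N m). The dial is a black bar grip 57 mm long, 14 mm thick, 32 mm tall, on a disc of 30 mm radius; its top is 114 mm above the bench
- dial_grip (a point): point on the dial's upright axis, inside the bar grip, 107 mm above the bench, 7 mm below the top of the bar; its x axis runs along the bar, away from the white pointer
- dial_pointer (a point): the end of the bar grip that bears the white pointer line, 30 mm from the dial's axis; it turns with the dial
- mark_point (a point): point 30 mm from the dial's axis towards the red mark (a red 16 x 8 mm tab 53 mm from the axis, on a red ring round the dial); the pointer end lies here when it points at the mark. The mark differs each time: 0.8 to 3.5 rad clockwise of the pointer's start
- oil_jar: bystander: amber jar, 72 mm across, 100 mm tall; origin at its underside or lying centre
- wax_tin: bystander: green tin, 80 mm across, 45 mm tall; origin at its underside or lying centre
- sanding_block: bystander: cork block 100 x 60 x 35 mm; origin at its underside or lying centre
- mallet: bystander: hammer lying on the bench; origin at its underside or lying centre
- ring1: bystander: black ring 120 mm across, 12 mm thick; origin at its underside or lying centre
- oil_brush: bystander: brush lying on the bench; origin at its underside or lying centre
- mug: bystander: blue mug 80 mm across, 90 mm tall; origin at its underside or lying centre
Not all that is in view belongs to the job. What is shaped like the stick1 but green is not meant.

How it is judged (in metres and radians):
On the way, in this order (a step that is already met when the one before it is completed fails the run):
1. every stick lies level in its own pair of notches on the heater ((y of stick1 in the frame of heater between -0.072 and -0.048 m or y of stick1 in the frame of heater between 0.003 and 0.027 m or y of stick1 in the frame of heater between 0.078 and 0.102 m or y of stick1 in the frame of heater between 0.153 and 0.177 m) and x of stick1 in the frame of slot1 between -0.025 and 0.025 m and z of stick1 in the frame of slot1 between -0.006 and 0.006 m and angle between the x axis of each of stick1, stick2, stick3, stick4 and the x axis of heater, either way round below 0.15 rad and linear speed of each of stick1, stick2, stick3, stick4 below 0.02 m/s and (y of stick2 in the frame of heater between -0.072 and -0.048 m or y of stick2 in the frame of heater between 0.003 and 0.027 m or y of stick2 in the frame of heater between 0.078 and 0.102 m or y of stick2 in the frame of heater between 0.153 and 0.177 m) and x of stick2 in the frame of slot1 between -0.025 and 0.025 m and z of stick2 in the frame of slot1 between -0.006 and 0.006 m and (y of stick3 in the frame of heater between -0.072 and -0.048 m or y of stick3 in the frame of heater between 0.003 and 0.027 m or y of stick3 in the frame of heater between 0.078 and 0.102 m or y of stick3 in the frame of heater between 0.153 and 0.177 m) and x of stick3 in the frame of slot1 between -0.025 and 0.025 m and z of stick3 in the frame of slot1 between -0.006 and 0.006 m and (y of stick4 in the frame of heater between -0.072 and -0.048 m or y of stick4 in the frame of heater between 0.003 and 0.027 m or y of stick4 in the frame of heater between 0.078 and 0.102 m or y of stick4 in the frame of heater between 0.153 and 0.177 m) and x of stick4 in the frame of slot1 between -0.025 and 0.025 m and z of stick4 in the frame of slot1 between -0.006 and 0.006 m), for 0.2 s.
2. then the dial's pointer is at the red mark (horizontal distance between dial_pointer and mark_point below 0.0042 m), for 0.2 s.
At the end, for the whole second after the job is handed in: Each stick rests on the notch floors of both rails (within 6 mm in height, 12 mm sideways of a notch pair, 25 mm of midway, 0.15 rad of square), at rest; dial pointer within 0.14 rad of the red mark; stands upright within 0.1 rad and within 90 mm of where they began (all of step 1 and horizontal distance between dial_pointer and mark_point below 0.0042 m and angle between each of stand_a, stand_b's own z axis and vertical below 0.1 rad and distance of each of stand_a, stand_b from where it was at the start of the episode below 0.09 m); the robot touches nothing.
It fails at once if a stand is tipped (over 0.35 rad) or lifted (over 40 mm) (angle between any of stand_a, stand_b's own z axis and vertical above 0.35 rad or height (world z) of any of stand_a, stand_b above 0.04 m).
It fails at once if a bystander is pushed more than 70 mm from its place (distance of any of oil_jar, wax_tin, sanding_block, mallet, ring1, oil_brush, mug from where it was at the start of the episode above 0.07 m).
Of stick1, stick2, stick3, stick4 only 3 to 4 are there at a start; the rules pass over those that are not, and their reading is None.
At some moment in a run one of stand_a, stand_b may be knocked a few centimetres aside while the robot is not near it.
Once in a run the grip may slacken for a moment while it holds something.
It also fails if it takes over 208 s, if anything falls off the work surface, if the arm or the gripper's body presses on something with over 40 N, if the wrist force passes 120 N, or if a joint passes its speed limit or range.

## Robot

A 7-joint arm with a two-finger parallel gripper is mounted at the origin on the work surface. World frame = base frame: x ahead of the robot, y to its left, z up, the work surface at z = 0. Lengths are in mm, angles in rad, forces in N, time in s.
With the tool pointing down it reaches from about 400 to 900 mm from the base axis. Payload 5.5 kg.
Tool frame: the origin (TCP) lies at the very end of the fingers, on their centre line; the grasp point (between the pads) lies arm.grip_depth behind it (arm.grip_depth is the distance from the TCP to the grasp point, in mm); z points along the fingers, y is the line along which they close (so a half turn about z gives the same grasp; the last joint's range is limited). The gripper opens to 85 mm and grips with 20 to 120 N. Pads are 22 mm wide; open, the fingers measure 114 mm over their backs; the gripper's body (76 mm by 85 mm) begins 54 mm behind the grasp point. The pads swing forward as they close: fully open they stand 13 mm farther back than shut.
Start: joints at [1.589, 0.501, -0.427, 1.55, 0.221, 1.138, -0.21], TCP at [157.569, -630.612, 231.31] pointing down, gripper open.
Joint ranges: [-2.88, 2.88], [-0.31, 2.03], [-1.54, 1.56], [0.2, 2.42], [-1.41, 4.55], [0.19, 2.02], [-2.57, 2.57]. Speed limits (rad/s): [2.57, 2.57, 3.14, 3.14, 3.14, 3.14, 3.14].

## Interface

Orientations are given as a 3x3 rotation matrix whose columns are the frame's x, y, z axes.
In Python, from bench import arm gives the robot as it stands.
- The arm moves only by the tool move_arm, never from a script. Its argument "motion" is text: rows parted by semicolons, each of 7 numbers parted by spaces: the turn, a rotation vector about the tool's x, y, z in degrees, then the shift along the tool's x, y, z in mm, then the closure, from 0 (fully open) to 1 (shut). A call has 1 to 20 rows; each row shifts and turns the commanded pose from where the row before left it, along the tool's axes as they then stand; what a row does not reach is not made up. A row lasts 1/10 s, in which the tool goes at most 50 mm and 8.59 degrees, less where a joint would pass 70% of its speed; a pose out of reach is approached as far as the arm can. A call is refused whole if a number of a shift passes 50 or a number of a turn 8.59, either way. A call with a gripper value outside its range is refused whole. The fingers move at their own pace and stop on an object; the grip force is fixed at half the most. Time passes only in rows, so rows that do not move let the fingers close. It gives the time, the measured TCP pose, the force, the opening and the grip force at its end, in the units of the state.
- arm.sense(): the state, without advancing time (a new reading comes with each control period).
- arm.snapshot(name): name is "side" or "top" or "wrist"; returns (picture, depth): 480x640x3 uint8, red, green, blue; 480x640 float32, mm along the optical axis (not along the pixel's ray), 0 where there is no reading.
- arm.camera_info(name): a dict with "intrinsics" (3x3 intrinsics, pixels), "pose" (4x4, takes a point from camera to world coordinates). Camera axes: x right, y up, looking along -z (the intrinsics and any distortion apply to the point x, -y, -z); pixel columns grow to the right and rows downward; lengths in mm; the calibration is good to about 2 mm. A picture is of the moment at which its call begins: read the wrist's pose just before it. camera_info takes no time and is no camera call; for the wrist camera it gives the pose at the moment of the call.
- arm.close_job(): hands the job in; it is judged then, once.
Trained networks look in the newest picture that a camera, given by its name, has taken for a name from the list of things; names that differ only in an ending like _2 or _b are one class to them, and where a whole thing is asked for, a point or a joint stands for the part that bears it (a point fixed in the world has none). Each returns a list of dicts, best first, with "p" (0 to 1); they miss things now and then, are a little off and sometimes report something else, mostly with a low value. They report only what shows in the picture. A call takes as long as a camera call. They do not tell look-alikes from the thing itself.
- arm.recognise(name, camera): "point" ([column, row] in pixels, amid what is visible of it).
- arm.masks_of(name, camera): "pixels" (480x640 bool, what is visible of it) and "point" ([column, row] in pixels, amid what is visible of it).
- arm.tip_of(name, camera): "point" ([column, row] in pixels: a listed point, or the origin of a listed thing).
The state is a dict: "time_s": time; "q": joint angles; "joint_vel": joint speeds; "joint_torque": joint torques, N m; "position": TCP position; "ee_rot": TCP orientation; "contact_force": force on the tool from outside, world axes, zero at the start; "ft_torque": the same for the moment, N m; "gripper_width": finger opening in mm; "finger_force": force on a finger pad.
Only numpy, scipy, OpenCV 4.12 (cv2) and the standard library are available. Lean on these libraries where they do the work, as an engineer would, in place of code of your own. Each camera call takes 0.05 s, during which the arm holds its last target. There are 200 camera calls.

## Working session

There is one attempt and no reset: what is moved stays moved. The work goes in short steps, Python scripts to look and compute and a tool call to move; the robot and the scene stay as the last step left them, time stands still between calls to the robot, and variables do not carry over. Pictures are saved under pics/ and viewed, at most 14 in all, crops included, and the job is handed in when it is done.

Besides the shell and the picture viewer there is one more tool, called after "Emit:" as name(argument=value, ...) on one line, values as JSON. move_arm: Moves the arm, as the interface text tells. Its arguments: {"type":"object","properties":{"motion":{"type":"string"}},"required":["motion"]}

```bash
ls; mkdir -p pics; python3 - <<'E'
from bench import arm
import cv2
s=arm.sense();print(s['time_s'],s['position'],s['ee_rot'],arm.grip_depth)
for n in('top','side'):
    p,d=arm.snapshot(n);cv2.imwrite(f'pics/{n}0.png',p[:,:,::-1]);i=arm.camera_info(n);print(n,i['intrinsics'],i['pose'])
E
```

```text
pics
0.0 [ 157.31416955 -629.95983696  230.25938308] [[ 9.70179330e-01  2.42387911e-01 -4.10176787e-04]
 [ 2.42388249e-01 -9.70177455e-01  1.90858778e-03]
 [ 6.46743329e-05 -1.95109445e-03 -9.99998095e-01]] 18.700000000000003
top [[548.83528189   0.         317.51394998]
 [  0.         548.83528189 234.92150046]
 [  0.           0.           1.        ]] [[-8.31135810e-03  9.84244085e-01 -1.76619655e-01  2.68738746e+02]
 [-9.99946778e-01 -7.10086968e-03  7.48459597e-03 -2.98213254e-01]
 [ 6.11251616e-03  1.76672463e-01  9.84250719e-01  1.49766144e+03]
 [ 0.00000000e+00  0.00000000e+00  0.00000000e+00  1.00000000e+00]]
side [[434.14163857   0.         310.25011743]
 [  0.         434.14163857 238.89438652]
 [  0.           0.           1.        ]] [[-8.32547973e-01  3.19710527e-01 -4.52381533e-01 -4.80006426e+00]
 [-5.53544843e-01 -5.11487328e-01  6.57243349e-01  7.67952320e+02]
 [-2.12598042e-02  7.97600083e-01  6.02811852e-01  7.78333983e+02]
 [ 0.00000000e+00  0.00000000e+00  0.00000000e+00  1.00000000e+00]]
```

View pics/top0.png

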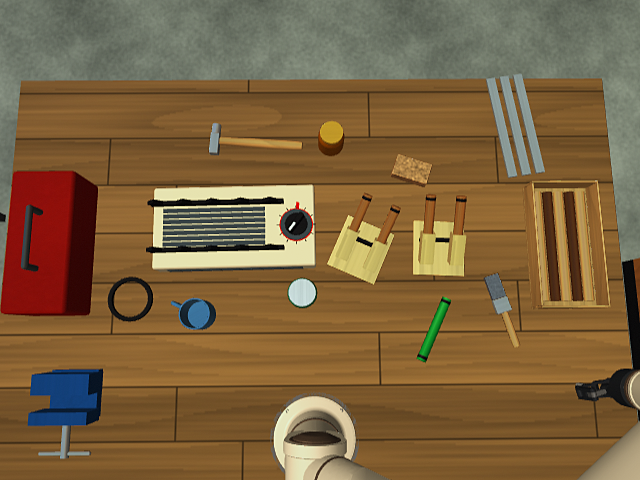

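View pics/side0.png

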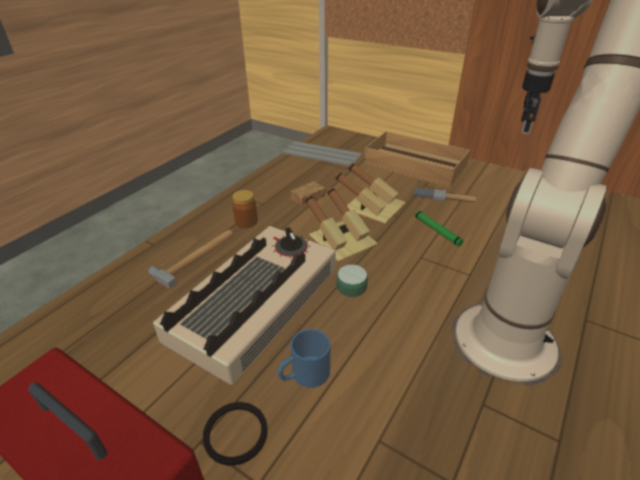

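The top view shows four brown sticks: (366,210) and (388,223) in the left stand, (430,215) and (459,215) in the right stand. Possible look-alikes are the green stick (434,330) and the brown bars in the tray at (565,245) and (585,245). I choose the four in the stands, and the dial is at (296,224).

```bash
cat > h.py <<'E'
from bench import arm
import numpy as np, cv2
from scipy.spatial.transform import Rotation as R
def cloud(n):
    p,d=arm.snapshot(n);i=arm.camera_info(n);K=i['intrinsics']
    v,u=np.mgrid[:480,:640]
    P=np.stack([(u-K[0,2])/K[0,0]*d,-(v-K[1,2])/K[1,1]*d,-d],-1)@i['pose'][:3,:3].T+i['pose'][:3,3]
    P[d==0]=np.nan
    return p,d,P
def proj(n,X):
    i=arm.camera_info(n);q=(np.array(X)-i['pose'][:3,3])@i['pose'][:3,:3];K=i['intrinsics']
    return np.array([K[0,2]-K[0,0]*q[...,0]/q[...,2],K[1,2]+K[1,1]*q[...,1]/q[...,2]]).T
def sticks(n='top',box=None):
    p,d,P=cloud(n);out=[]
    h=cv2.cvtColor(p,cv2.COLOR_RGB2HSV)
    for r in arm.masks_of('stick1',n):
        m=r['pixels'];Q=P[m];Q=Q[np.isfinite(Q[:,0])]
        if len(Q)<20: continue
        z=Q[:,2];c=np.median(Q,0)
        Q=Q[np.linalg.norm(Q-c,axis=1)<75];c=Q.mean(0)
        u=np.linalg.svd(Q-c)[2][0];u*=np.sign(u[2]) 
        t=(Q-c)@u
        out.append(dict(p=r['p'],pt=r['point'],c=c,u=u,lo=c+u*t.min(),hi=c+u*t.max(),n=len(Q)))
    return out
def tool(pos,Rm):
    """shift (tool axes, mm) and turn (deg rotvec) from present pose"""
    s=arm.sense();R0=np.array(s['ee_rot']);p=np.array(s['position'])
    rv=R.from_matrix(R0.T@Rm).as_rotvec(degrees=True)
    print('t',round(s['time_s'],2),'pos',p.round(1),'turn',rv.round(2),'shift in present axes',(R0.T@(pos-p)).round(1),'in target axes',(Rm.T@(pos-p)).round(1))
E
python3 - <<'E'
from h import *
np.set_printoptions(precision=3,suppress=True)
for s in sticks():print(s)
p,d,P=cloud('top')
for nm in('heater','stand_a','dial'):
    for r in arm.masks_of(nm,'top'):
        Q=P[r['pixels']];Q=Q[np.isfinite(Q[:,0])]
        print(nm,r['p'],r['point'],np.median(Q,0),Q.min(0),Q.max(0))
        if nm=='heater' and r['p']>.5:
            T=Q[(abs(Q[:,2]-70)<4)];print('top',len(T),cv2.minAreaRect(T[:,:2].astype(np.float32)))
            T=Q[(Q[:,2]>105)];print(cv2.minAreaRect(T[:,:2].astype(np.float32)),T[:,2].max())
for nm in('dial_grip','dial_pointer','mark_point','slot1','slot4','stick1','heater','stand_a'):
    for r in arm.tip_of(nm,'top'):print(nm,r['p'],np.array(r['point']))
cv2.imwrite('pics/c.png',cv2.resize(p[160:300,130:490],(800,311),interpolation=cv2.INTER_CUBIC)[:,:,::-1])
E
```

```text
{'p': 0.9, 'pt': [388.0, 221.5], 'c': array([ 551.695, -197.181,   87.169]), 'u': array([ 0.847, -0.376,  0.375]), 'lo': array([ 506.373, -177.095,   67.11 ]), 'hi': array([ 594.164, -216.003,  105.964]), 'n': 366}
{'p': 0.84, 'pt': [432.0, 328.2], 'c': array([ 276.156, -316.266,   22.409]), 'u': array([ 0.9  , -0.436,  0.001]), 'lo': array([ 210.153, -284.288,   22.309]), 'hi': array([ 344.147, -349.206,   22.512]), 'n': 440}
{'p': 0.81, 'pt': [461.7, 214.5], 'c': array([ 574.718, -385.052,   86.736]), 'u': array([ 0.923, -0.038,  0.383]), 'lo': array([ 525.872, -383.056,   66.485]), 'hi': array([ 620.738, -386.932,  105.815]), 'n': 375}
{'p': 0.81, 'pt': [362.3, 211.4], 'c': array([ 586.717, -125.713,   88.786]), 'u': array([ 0.854, -0.374,  0.361]), 'lo': array([ 540.453, -105.428,   69.202]), 'hi': array([ 626.726, -143.255,  105.722]), 'n': 308}
{'p': 0.78, 'pt': [430.0, 212.4], 'c': array([ 579.239, -305.249,   87.327]), 'u': array([ 0.924, -0.031,  0.381]), 'lo': array([ 533.729, -303.723,   68.583]), 'hi': array([ 624.549, -306.769,  105.988]), 'n': 351}
heater 0.56 [232.8, 2
[... 732 characters left out ...]
7 448.899 121.526]
dial 0.31 [112.8, 292.6] [362.058 499.176  11.109] [308.017 435.303  -4.812] [423.5   555.889  21.255]
dial_grip 0.9 [297.1 222.9]
dial_pointer 0.68 [288.4 230. ]
dial_pointer 0.39 [331.1 142.9]
mark_point 0.45 [296.6 210.9]
slot1 0.92 [225.6 223.4]
slot1 0.81 [198.3 226.7]
slot1 0.75 [256.6 222.8]
slot1 0.64 [168.  227.5]
slot1 0.3 [298.  221.8]
slot4 0.92 [225.6 223.4]
slot4 0.81 [198.3 226.7]
slot4 0.75 [256.6 222.8]
slot4 0.64 [168.  227.5]
slot4 0.3 [298.  221.8]
stick1 0.94 [381.3 235.6]
stick1 0.84 [460.9 229.6]
stick1 0.78 [357.1 224.8]
stick1 0.65 [432.3 331.4]
stick1 0.59 [427.  226.9]
heater 0.88 [238.1 228.7]
stand_a 0.85 [436.8 247. ]
stand_a 0.8 [362.5 251.6]
```

View pics/c.png

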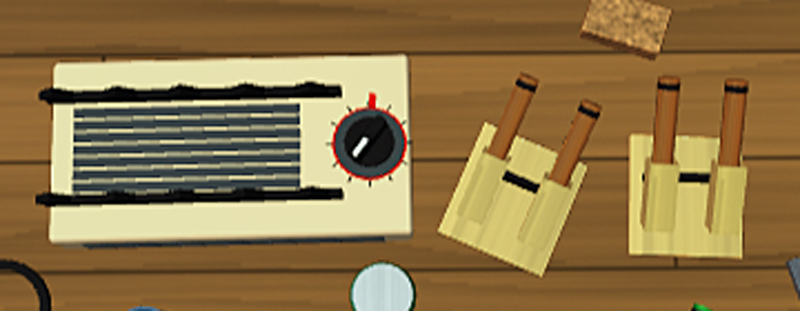

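The crop shows the pointer's white line towards lower-left and the red mark at image top (away from the robot). It confirms two sticks per stand. The rails have notches, and the heater is nearly square to the world.

```bash
cat >> h.py <<'E'
def frame(az,el=25):
    a,e=np.radians(az),np.radians(el)
    x=np.array([np.cos(e)*np.cos(a),np.cos(e)*np.sin(a),np.sin(e)]);z=np.array([np.sin(e)*np.cos(a),np.sin(e)*np.sin(a),-np.cos(e)])
    return np.column_stack([x,np.cross(z,x),z])
def grasps(n='top',off=20):
    out=[]
    for s in sticks(n):
        if s['c'][2]<60 or abs(s['u'][2])<.25 or s['c'][1]>0: continue
        az=np.degrees(np.arctan2(s['u'][1],s['u'][0]));F=frame(az)
        g=s['hi']-(90-off)*F[:,0]; 
        # recentre sideways & height on fitted line
        t=(g-s['c'])@F[:,0]; g=s['c']+t*F[:,0]+12*F[:,2]
        out.append((az,g,F,s)); print('stick',s['pt'],'az',round(az,1),'grasp',g.round(1),'len',round(np.linalg.norm(s['hi']-s['lo']),1),'el',round(np.degrees(np.arcsin(s['u'][2])),1))
    return out
E
python3 - <<'E'
from h import *
for az,g,F,s in grasps():
    tool(g+18.7*F[:,2]-100*F[:,2],F)
s=arm.sense();F=frame(-23.8,0);tool(np.array([500,-180,230]),F)
E
```

```text
stick [462.2, 215.5] az -3.1 grasp [ 561.9 -384.3   67.5] len 103.8 el 22.3
stick [431.3, 212.0] az -3.1 grasp [ 565.3 -305.    66.8] len 102.6 el 23.2
stick [361.9, 210.5] az -23.9 grasp [ 571.7 -119.1   68.3] len 102.6 el 22.9
stick [384.7, 221.7] az -24.4 grasp [ 540.1 -192.2   68.4] len 103.9 el 23.8
t 0.9 pos [ 157.6 -630.6  231.3] turn [-3.73 24.81 16.81] shift in present axes [ 419.1 -151.1   90.2] in target axes [ 284.7 -267.5  232.3]
t 0.9 pos [ 157.6 -630.6  231.3] turn [-3.74 24.81 16.88] shift in present axes [ 441.7 -227.3   90.9] in target axes [ 283.3 -347.4  232.4]
t 0.9 pos [ 157.6 -630.6  231.3] turn [-8.28 24.07 37.36] shift in present axes [ 498.7 -417.1   89.4] in target axes [  86.  -635.6  138.7]
t 0.9 pos [ 157.6 -630.6  231.3] turn [-8.38 24.05 37.81] shift in present axes [ 450.5 -353.9   89.3] in target axes [  82.8 -557.3  137.1]
t 0.9 pos [ 157.6 -630.6  231.3] turn [-0.   -0.   37.83] shift in present axes [ 441.4 -354.2    1.3] in target axes [ 131.5 -550.5    1.3]
```

Emit:
move_arm(motion="0 0 0 30 -11 0 0.3;0 0 0 30 -11 0 0.3;0 0 0 30 -11 0 0.3;0 0 0 30 -11 0 0.3;0 0 0 30 -11 0 0.3;0 0 0 30 -11 0 0.3;0 0 0 30 -11 0 0.3;0 0 0 30 -11 0 0.3;0 0 0 30 -11 0 0.3;0 0 0 30 -11 0 0.3;0 0 0 30 -11 0 0.3;0 0 0 30 -11 0 0.3;0 0 0 30 -10 0 0.3;0 0 0 29 -9 0 0.3;-0.9 6.2 4.2 0 0 0 0.3;-0.9 6.2 4.2 0 0 0 0.3;-0.9 6.2 4.2 0 0 0 0.3;-0.9 6.2 4.2 0 0 0 0.3;0 0 0 0 0 0 0.3;0 0 0 0 0 0 0.3")

```text
time_s: 2.9
position: [526.8, -383.1, 231.6]
ee_rot: [[0.906, -0.053, 0.42], [-0.048, -0.999, -0.021], [0.42, -0.001, -0.907]]
contact_force: [0.4, -0.3, 0.5]
gripper_width: 59.8
finger_force: 0.0
```

```bash
cat > t.py <<'E'
from h import *
import sys
a=[float(v) for v in sys.argv[1:]]  # x y z az el : grasp-point target
F=frame(a[3],a[4]);tool(np.array(a[:3])+18.7*F[:,2],F)
s=arm.sense();print('q',np.round(s['q'],2),'w',round(s['gripper_width'],1),'F',np.round(s['contact_force'],1),'ff',np.round(s['finger_force'],1))
E
python3 t.py 562 -384.5 69 -2.8 25
python3 - <<'E'
from h import *
p,d,P=cloud('wrist');cv2.imwrite('pics/w1.png',p[:,:,::-1])
F=frame(-2.8);g=np.array([562,-384.5,69])
print(proj('wrist',[g,g+70*F[:,0],g-30*F[:,0]]))
for s in sticks('wrist'):print(s)
E
```

```text
t 2.9 pos [ 526.8 -383.1  231.6] turn [ 0.01  0.14 -0.23] shift in present axes [-36.3  -0.3 181. ] in target axes [-36.8  -0.4 180.9]
q [ 1.27  0.36 -0.65  1.88 -0.06  0.62 -0.89] w 59.8 F [ 0.4 -0.3  0.5] ff 0.0
[[321.36596923 265.26733864]
 [321.18970008 187.07494206]
 [321.43466808 295.74191352]]
{'p': 0.89, 'pt': [325.6, 248.2], 'c': array([ 574.78162386, -388.02147105,   88.56608996]), 'u': array([ 0.92359923, -0.03848125,  0.3814232 ]), 'lo': array([ 516.05538836, -385.57467471,   64.31363474]), 'hi': array([ 619.9128419 , -389.90183845,  107.2041456 ]), 'n': 3381}
{'p': 0.89, 'pt': [26.7, 253.0], 'c': array([ 583.72718207, -132.34292163,   86.95101549]), 'u': array([ 0.85884862, -0.3571452 ,  0.36718708]), 'lo': array([ 531.41023843, -110.5873468 ,   64.5837376 ]), 'hi': array([ 624.43859566, -149.27243134,  104.35653344]), 'n': 4213}
{'p': 0.72, 'pt': [230.0, 246.4], 'c': array([ 581.04483306, -310.25040618,   89.0819559 ]), 'u': array([ 0.92317138, -0.04594587,  0.38163279]), 'lo': array([ 525.85105065, -307.50343351,   66.26522065]), 'hi': array([ 623.40466371, -312.35863815,  106.59322254]), 'n': 3417}
{'p': 0.64, 'pt': [109.9, 286.1], 'c': array([ 551.99049393, -204.06023651,   87.57417813]), 'u': array([ 0.85816923, -0.36315092,  0.36285945]), 'lo': array([ 499.6298646 , -181.90282256,   65.43454798]), 'hi': array([ 592.45468785, -221.18344352,  104.68364186]), 'n': 3980}
{'p': 0.42, 'pt': [64.4, 338.7], 'c': array([ 506.80084285, -122.593559  ,   30.05462236]), 'u': array([-0.93383655,  0.31860894,  0.16259656]), 'lo': array([ 575.60796583, -146.06936409,   18.07415174]), 'hi': array([438.95458512, -99.44558459,  41.86779026]), 'n': 10685}
```

View pics/w1.png

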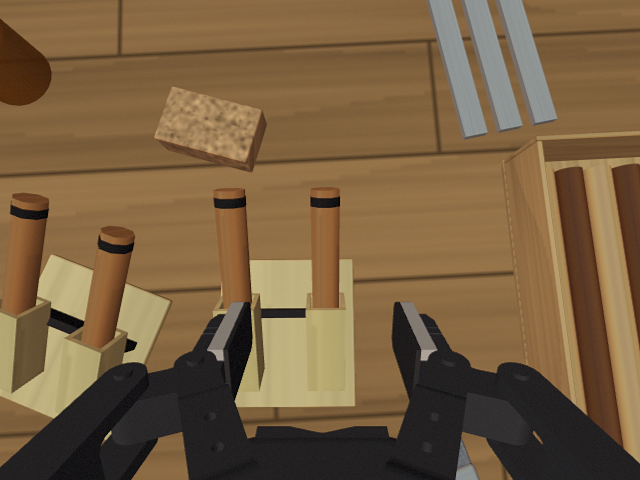

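The wrist view shows the rightmost stick at (325,248) almost centred between the fingers. The second stick is at (230,246) and the left stand is further off. I'll descend on the rightmost one.

Emit:
move_arm(motion="0 0 0 -18 1 0 0.3;0 0 0 -18 1 0 0.3;0 0 -0.2 0 0 20 0.3;0 0 0 0 0 20 0.3;0 0 0 0 0 20 0.3;0 0 0 0 0 20 0.3;0 0 0 0 0 20 0.3;0 0 0 0 0 20 0.3;0 0 0 0 0 20 0.3;0 0 0 0 0 20 0.3;0 0 0 0 0 10 0.3;0 0 0 0 0 10 0.3;0 0 0 0 0 0 0.3;0 0 0 0 0 0 1;0 0 0 0 0 0 1;0 0 0 0 0 0 1;0 0 0 0 0 0 1;0 0 0 0 0 0 1;0 0 0 0 0 0 1")

```text
time_s: 4.95
position: [570.8, -387.2, 53.8]
ee_rot: [[0.905, -0.05, 0.422], [-0.045, -0.999, -0.022], [0.423, 0.0, -0.906]]
contact_force: [-2.4, 0.4, 5.5]
gripper_width: 22.3
finger_force: 59.0
```

```bash
python3 t.py 562 -386.5 70 -2.8 25
python3 - <<'E'
from h import *
p,d,P=cloud('wrist');cv2.imwrite('pics/w2.png',p[:,:,::-1])
E
```

```text
t 4.95 pos [ 570.8 -387.2   53.8] turn [ 0.05 -0.02 -0.05] shift in present axes [-1.2 -0.2  0.3] in target axes [-1.2 -0.2  0.3]
q [ 1.06  0.66 -0.47  1.89  0.06  0.29 -0.96] w 22.3 F [-2.4  0.4  5.5] ff 59.0
```

View pics/w2.png

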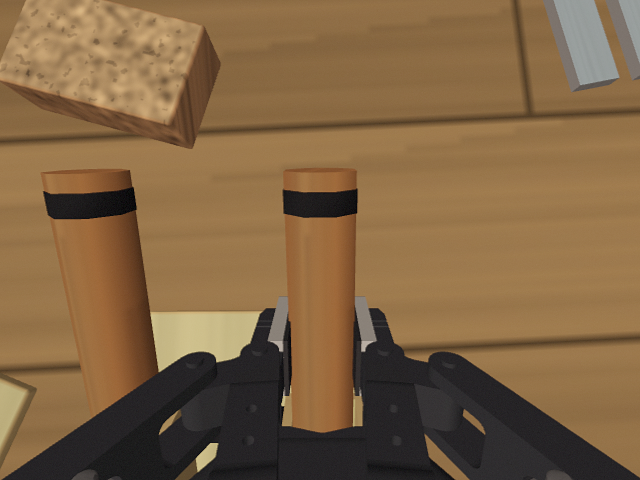

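The stick is centred between the pads. I'll pull along tool x.

Emit:
move_arm(motion="0 0 0 3 0 0 1;0 0 0 5 0 0 1;0 0 0 8 0 0 1;0 0 0 8 0 0 1;0 0 0 8 0 0 1;0 0 0 8 0 0 1;0 0 0 8 0 0 1;0 0 0 8 0 0 1")

```text
time_s: 5.8
position: [622.3, -388.6, 76.9]
ee_rot: [[0.905, -0.049, 0.422], [-0.045, -0.999, -0.02], [0.422, -0.001, -0.906]]
contact_force: [-0.1, -0.3, 0.2]
gripper_width: 22.7
finger_force: 58.6
```

Emit:
move_arm(motion="0 0 0 8 0 0 1;0 0 0 8 0 0 1;0 0 0 8 0 0 1;0 0 0 10 0 0 1;0 0 0 10 0 0 1;0 0 0 10 0 0 1;0 0 0 0 0 -20 1;0 0 0 0 0 -30 1;0 0 0 0 0 -30 1;0 0 0 0 0 -30 1;0 0 0 0 0 -20 1;0 0 0 0 0 0 1")

```text
time_s: 7.0
position: [616.6, -390.6, 221.4]
ee_rot: [[0.904, -0.051, 0.425], [-0.044, -0.999, -0.025], [0.426, 0.004, -0.905]]
contact_force: [1.1, -0.3, -0.5]
gripper_width: 22.7
finger_force: 58.8
```

```bash
python3 t.py 0 0 0 -2.8 25
python3 - <<'E'
from h import *
p,d,P=cloud('wrist');cv2.imwrite('pics/w3.png',p[:,:,::-1])
grasps()
for r in arm.masks_of('stand_a','top'):
    Q=P=None;print(r['p'],r['point'])
E
```

```text
t 7.0 pos [ 616.6 -390.6  221.4] turn [ 0.23 -0.23 -0.01] shift in present axes [-668.9 -359.6  -53. ] in target axes [-669.  -360.   -48.9]
q [ 1.03  0.47 -0.5   1.72 -0.01  0.62 -1.  ] w 22.7 F [ 1.1 -0.3 -0.5] ff 58.8
stick [385.6, 221.4] az -24.7 grasp [ 539.3 -191.5   68. ] len 101.3 el 23.2
stick [359.9, 211.2] az -23.6 grasp [ 571.4 -119.1   67.8] len 101.9 el 22.7
stick [479.0, 208.3] az -0.6 grasp [ 568.4 -383.1  217.5] len 139.3 el 23.5
stick [428.1, 213.7] az -1.9 grasp [ 566.6 -304.2   67.2] len 103.7 el 21.6
0.94 [439.3, 245.6]
```

View pics/w3.png

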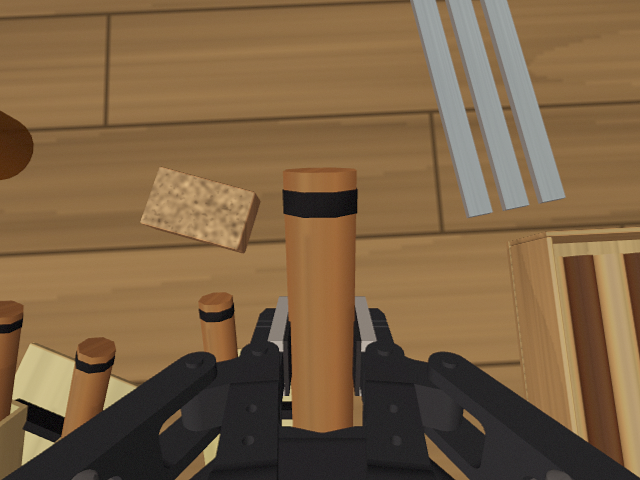

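```bash
cat > place.py <<'E'
from h import *
import sys
k=int(sys.argv[1]);off=float(sys.argv[2]);y=[-60,15,90,165][k-1]
a=np.radians(.8);X=np.array([np.cos(a),np.sin(a),0]);Y=np.array([-np.sin(a),np.cos(a),0])
c=np.array([552,212.6,108])+y*Y;F=frame(.8,0)
g=c+off*X;print('above',end=' ');tool(g+18.7*F[:,2]+[0,0,100],F);tool(g+18.7*F[:,2],F)
s=arm.sense();print('q',np.round(s['q'],2),'w',round(s['gripper_width'],1),'F',np.round(s['contact_force'],1),'ff',np.round(s['finger_force'],1))
E
python3 - <<'E'
from h import *
s=arm.sense();M=np.array(s['ee_rot']);g=np.array(s['position'])-18.7*M[:,2]
c=arm.camera_info('wrist')['pose'];print(M.T@(c[:3,3]-g),-c[:3,2]@M)
for L in(60,65,70,75,80):print(L,proj('wrist',[g+L*M[:,0]-12*M[:,2],g+L*M[:,0],g+L*M[:,0]+12*M[:,2]]).round(0))
E
python3 place.py 1 20
```

```text
[  78.57572844    0.44100389 -124.78076471] [-3.03477121e-01 -5.13104574e-04  9.52838588e-01]
60 [[321. 191.]
 [321. 186.]
 [321. 181.]]
65 [[321. 175.]
 [321. 171.]
 [321. 167.]]
70 [[321. 158.]
 [321. 155.]
 [321. 153.]]
75 [[321. 141.]
 [321. 140.]
 [321. 139.]]
80 [[321. 123.]
 [321. 124.]
 [321. 124.]]
above t 7.2 pos [ 615.3 -388.1  215.7] turn [  0.67 -24.87  -3.57] shift in present axes [ -74.  -538.2   -4. ] in target axes [ -34.9 -541.5   26.4]
t 7.2 pos [ 615.3 -388.1  215.7] turn [  0.67 -24.87  -3.57] shift in present axes [-116.1 -538.    86.7] in target axes [ -34.9 -541.5  126.4]
q [ 1.02  0.48 -0.5   1.72 -0.01  0.62 -1.  ] w 22.9 F [-0.1  0.4 -0.5] ff 58.8
```

Emit:
move_arm(motion="0.17 -6.2 -0.9 0 0 0 1;0.17 -6.2 -0.9 0 0 0 1;0.17 -6.2 -0.9 0 0 0 1;0.17 -6.2 -0.9 0 0 0 1;0 0 0 -2 -20 0 1;0 0 0 -2 -35 0 1;0 0 0 -2 -38 0 1;0 0 0 -2 -38 0 1;0 0 0 -2 -38 0 1;0 0 0 -2 -38 0 1;0 0 0 -2 -38 0 1;0 0 0 -2 -38 0 1;0 0 0 -2 -38 0 1;0 0 0 -2 -38 0 1;0 0 0 -2 -38 0 1;0 0 0 -2 -38 0 1;0 0 0 -2 -38 0 1;0 0 0 -2 -38 0 1;0 0 0 -1 -30 0 1;0 0 0 0 0 0 1")

```text
time_s: 9.2
position: [577.0, 159.3, 215.2]
ee_rot: [[1.0, 0.023, 0.001], [0.023, -1.0, 0.003], [0.001, -0.003, -1.0]]
contact_force: [-0.6, 0.4, -1.0]
gripper_width: 22.6
finger_force: 58.8
```

```bash
python3 place.py 1 26
python3 - <<'E'
from h import *
p,d,P=cloud('wrist');cv2.imwrite('pics/w4.png',p[:,:,::-1])
M=np.array(arm.sense()['ee_rot']);print(M)
E
```

```text
above t 9.2 pos [577.  159.3 215.2] turn [-0.14 -0.04  0.53] shift in present axes [ 1.6  6.4 25.9] in target axes [ 1.7  6.4 25.9]
t 9.2 pos [577.  159.3 215.2] turn [-0.14 -0.04  0.53] shift in present axes [  1.6   6.7 125.9] in target axes [  1.7   6.4 125.9]
q [ 0.08  0.44 -0.51  1.7   0.24  1.06 -2.06] w 22.6 F [-0.6  0.4 -1. ] ff 58.8
[[ 9.99797567e-01  2.01129031e-02  5.44799658e-04]
 [ 2.01129043e-02 -9.99797715e-01  3.20911402e-06]
 [ 5.44753998e-04  7.74903902e-06 -9.99999852e-01]]
```

View pics/w4.png

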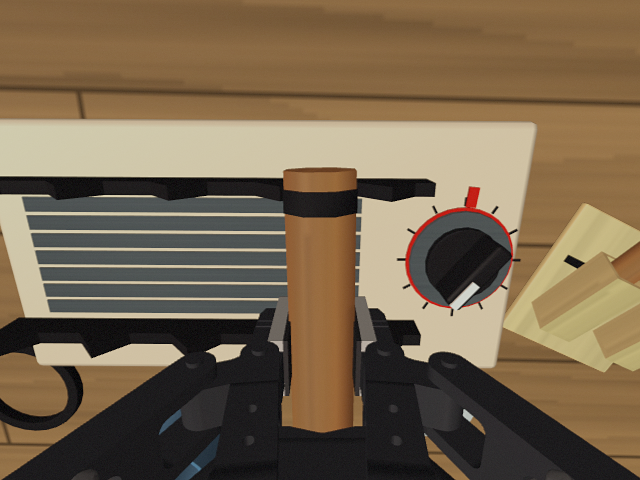

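The stick is held level above slot 1. The dial at (462,262) has its white pointer at lower-left and the red mark at (472,197).

Emit:
move_arm(motion="0 0 0.4 1.5 6.5 0 1;0 0 0 0 0 25 1;0 0 0 0 0 25 1;0 0 0 0 0 20 1;0 0 0 0 0 15 1;0 0 0 0 0 10 1;0 0 0 0 0 10 1;0 0 0 0 0 6 1;0 0 0 0 0 5 1;0 0 0 0 0 4 1;0 0 0 0 0 3 1;0 0 0 0 0 2 1;0 0 0 0 0 0 1")

```text
time_s: 10.55
position: [580.8, 145.2, 91.3]
ee_rot: [[1.0, 0.007, 0.003], [0.007, -1.0, -0.002], [0.003, 0.002, -1.0]]
contact_force: [0.1, -1.1, 0.1]
gripper_width: 22.9
finger_force: 58.8
```

```bash
python3 place.py 1 26
```

```text
above t 10.55 pos [580.8 145.2  91.3] turn [ 0.09 -0.16 -0.39] shift in present axes [ -1.7  -7.7 -98. ] in target axes [ -1.9  -7.8 -98. ]
t 10.55 pos [580.8 145.2  91.3] turn [ 0.09 -0.16 -0.39] shift in present axes [-2.  -7.8  2. ] in target axes [-1.9 -7.8  2. ]
q [ 0.05  0.59 -0.45  1.79  0.33  0.84 -2.12] w 22.9 F [ 0.1 -1.1  0.1] ff 58.8
```

Emit:
move_arm(motion="0 0 0 0 0 -10 1;0 0 -0.3 -2 -8 0 1;0 0 0 0 0 0 1;0 0 0 0 0 0 1;0 0 0 0 0 5 1;0 0 0 0 0 4 1;0 0 0 0 0 0 1;0 0 0 0 0 0 1")

```text
time_s: 11.35
position: [578.6, 152.9, 91.8]
ee_rot: [[1.0, 0.012, 0.002], [0.012, -1.0, -0.002], [0.002, 0.002, -1.0]]
contact_force: [0.2, -0.7, -0.4]
gripper_width: 22.8
finger_force: 58.8
```

```bash
python3 place.py 1 26
```

```text
above t 11.35 pos [578.6 152.9  91.8] turn [ 0.1  -0.11 -0.11] shift in present axes [  0.5   0.1 -97.5] in target axes [  0.3  -0.1 -97.5]
t 11.35 pos [578.6 152.9  91.8] turn [ 0.1  -0.11 -0.11] shift in present axes [ 0.3 -0.1  2.5] in target axes [ 0.3 -0.1  2.5]
q [ 0.03  0.59 -0.45  1.79  0.33  0.84 -2.13] w 22.8 F [ 0.2 -0.7 -0.4] ff 58.8
```

Emit:
move_arm(motion="0 0 0 0 0 1.5 1;0 0 0 0 0 1 1;0 0 0 0 0 1 1;0 0 0 0 0 0 1;0 0 0 0 0 0 1;0 0 0 0 0 0 0.8;0 0 0 0 0 0 0.6;0 0 0 0 0 0 0.45;0 0 0 0 0 0 0.45;0 0 0 0 0 0 0.45;0 0 0 0 0 -10 0.45;0 0 0 0 0 -20 0.45;0 0 0 0 0 -30 0.45;0 0 0 0 0 -30 0.45;0 0 0 0 0 -30 0.45;0 0 0 0 0 0 0.45;0 0 0 0 0 0 0.45;0 0 0 0 0 0 0.45")

```text
time_s: 13.15
position: [577.9, 152.9, 208.2]
ee_rot: [[1.0, 0.012, 0.002], [0.012, -1.0, -0.002], [0.002, 0.002, -1.0]]
contact_force: [-0.2, -0.3, -0.4]
gripper_width: 46.9
finger_force: 0.0
```

```bash
cat > rack.py <<'E'
from h import *
a=np.radians(.8);H=np.array([[np.cos(a),np.sin(a)],[-np.sin(a),np.cos(a)]])
for n in('top','wrist'):
    for s in sticks(n):
        if s['c'][2]>90 and s['c'][1]>80:
            p,d=None,None
            l=H@(s['lo'][:2]-[552,212.6]);h=H@(s['hi'][:2]-[552,212.6]);print(n,round(s['p'],2),'ends in heater',l.round(0),h.round(0),'z',s['lo'][2].round(),s['hi'][2].round(),'dir',s['u'].round(3))
E
python3 rack.py; python3 - <<'E'
from h import *
for az,g,F,s in grasps(): tool(g+18.7*F[:,2]-100*F[:,2],F)
p,d,P=cloud('wrist');cv2.imwrite('pics/w5.png',p[:,:,::-1])
E
```

```text
wrist 0.81 ends in heater [-59. -63.] [ 90. -59.] z 117.0 118.0 dir [0.999 0.038 0.002]
stick [388.8, 222.2] az -23.5 grasp [ 539.  -192.1   67.8] len 101.5 el 22.7
stick [360.3, 210.5] az -24.3 grasp [ 572.1 -118.9   68. ] len 103.5 el 22.2
stick [429.3, 215.4] az -1.7 grasp [ 566.1 -304.7   67.7] len 103.8 el 22.2
t 13.45 pos [578.1 153.2 208.1] turn [-5.21 24.52 23.84] shift in present axes [-74.7 330.6  67. ] in target axes [ 33.1 332.2  88.9]
t 13.45 pos [578.1 153.2 208.1] turn [-5.39 24.5  24.66] shift in present axes [-40.5 257.4  66.8] in target axes [ 37.5 250.4  90.8]
t 13.45 pos [578.1 153.2 208.1] turn [-0.44 24.91  2.42] shift in present axes [-52.  456.1  67.4] in target axes [-57.6 458.   46.7]
```

View pics/w5.png

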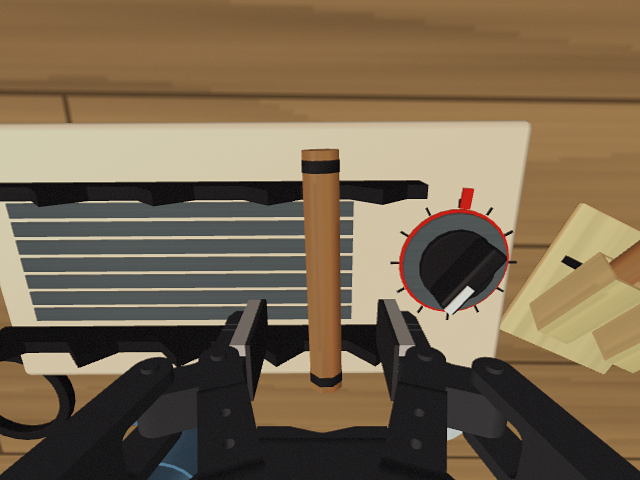

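Stick 1 lies in its notches with its ends balanced. Next is the remaining stick in the right stand.

Emit:
move_arm(motion="0 0 0 -4 20 0 0.3;0 0 0 -4 35 0 0.3;0 0 0 -4 38 0 0.3;0 0 0 -4 38 0 0.3;0 0 0 -4 38 0 0.3;0 0 0 -4 38 0 0.3;0 0 0 -4 38 0 0.3;0 0 0 -4 38 0 0.3;0 0 0 -4 38 0 0.3;0 0 0 -4 38 0 0.3;0 0 0 -4 38 0 0.3;0 0 0 -4 38 0 0.3;0 0 0 -4 25 0 0.3;-0.1 6.2 0.6 0 0 0 0.3;-0.1 6.2 0.6 0 0 0 0.3;-0.1 6.2 0.6 0 0 0 0.3;-0.1 6.2 0.6 0 0 0 0.3;0 0 0 0 0 0 0.3;0 0 0 0 0 0 0.3;0 0 0 0 0 0 0.3")

```text
time_s: 15.5
position: [533.8, -307.3, 210.4]
ee_rot: [[0.906, -0.028, 0.422], [-0.026, -1.0, -0.012], [0.422, -0.0, -0.906]]
contact_force: [0.1, 0.2, 0.2]
gripper_width: 59.9
finger_force: 0.0
```

```bash
python3 t.py 566 -307 70 -2.6 25; python3 -c "
from h import *
grasps('wrist');grasps('top')"
```

```text
t 15.5 pos [ 533.8 -307.3  210.4] turn [-0.42  0.01  0.88] shift in present axes [-30.2  -1.1 159.6] in target axes [-30.2  -1.8 159.5]
q [ 1.06  0.29 -0.51  2.   -0.18  0.52 -0.87] w 59.9 F [0.1 0.2 0.2] ff 0.0
stick [97.9, 247.0] az -23.1 grasp [ 569.2 -125.    66.7] len 108.1 el 21.6
stick [187.3, 284.8] az -23.1 grasp [ 537.4 -196.2   67.4] len 109.6 el 21.5
stick [317.5, 245.2] az -1.6 grasp [ 564.6 -306.9   68.4] len 112.3 el 22.5
stick [385.5, 222.4] az -24.2 grasp [ 539.5 -191.8   67.6] len 104.1 el 22.1
stick [430.2, 206.2] az -1.2 grasp [ 567.  -304.7   66. ] len 67.9 el 21.4
stick [361.9, 208.7] az -24.0 grasp [ 571.9 -119.    68.4] len 102.1 el 21.9
```

Emit:
move_arm(motion="0 0 0.4 -15 -1 0 0.3;0 0 0 -15 -0.5 0 0.3;0 0 0 0 0 20 0.3;0 0 0 0 0 20 0.3;0 0 0 0 0 20 0.3;0 0 0 0 0 20 0.3;0 0 0 0 0 20 0.3;0 0 0 0 0 20 0.3;0 0 0 0 0 20 0.3;0 0 0 0 0 10 0.3;0 0 0 0 0 9 0.3;0 0 0 0 0 0 0.3;0 0 0 0 0 0 0.3;0 0 0 0 0 0 1;0 0 0 0 0 0 1;0 0 0 0 0 0 1;0 0 0 0 0 0 1;0 0 0 0 0 0 1;0 0 0 0 0 0 1")

```text
time_s: 17.6
position: [572.2, -307.4, 53.3]
ee_rot: [[0.906, -0.037, 0.423], [-0.034, -0.999, -0.013], [0.423, -0.003, -0.906]]
contact_force: [-4.0, -0.4, 6.2]
gripper_width: 23.0
finger_force: 58.8
```

```bash
python3 t.py 565 -306.5 70 -2 25
```

```text
t 17.6 pos [ 572.2 -307.4   53.3] turn [-0.1  -0.01 -0.16] shift in present axes [ 0.6 -0.7  0.5] in target axes [ 0.6 -0.7  0.5]
q [ 0.89  0.59 -0.39  2.01 -0.1   0.2  -0.92] w 23.0 F [-4.  -0.4  6.2] ff 58.8
```

Emit:
move_arm(motion="0 0 0 3 0 0 1;0 0 0 5 0 0 1;0 0 0 8 0 0 1;0 0 0 8 0 0 1;0 0 0 8 0 0 1;0 0 0 8 0 0 1;0 0 0 8 0 0 1;0 0 0 8 0 0 1;0 0 0 8 0 0 1;0 0 0 8 0 0 1;0 0 0 8 0 0 1;0 0 0 10 0 0 1;0 0 0 10 0 0 1;0 0 0 0 0 -20 1;0 0 0 0 0 -30 1;0 0 0 0 0 -30 1;0 0 0 0 0 -30 1;0 0 0 0 0 -20 1;0 0 0 0 0 0 1;0 0 0 0 0 0 1")

```text
time_s: 19.6
position: [608.2, -308.9, 213.0]
ee_rot: [[0.906, -0.036, 0.423], [-0.034, -0.999, -0.013], [0.423, -0.003, -0.906]]
contact_force: [-0.3, 0.8, -1.0]
gripper_width: 23.1
finger_force: 58.8
```

```bash
cat > off.py <<'E'
from h import *
p,d,P=cloud('wrist')
s=arm.sense();M=np.array(s['ee_rot']);g=np.array(s['position'])-18.7*M[:,2]
# orange/brown on the midline column, end row: topmost stick row
h=cv2.cvtColor(p,cv2.COLOR_RGB2HSV)
np.set_printoptions(precision=1,suppress=True)
b=[]
Q=(P-g)@M
m=(abs(Q[...,1])<9)&(abs(Q[...,2]+11)<9)&(Q[...,0]>10)&(Q[...,0]<120)
print('tip offset along x beyond grasp', np.nanpercentile(Q[m][:,0],99.5) if m.any() else None, 'n',m.sum(), 'y',np.nanmean(Q[m][:,1]))
t=Q[m&(Q[...,2]<-8)];print('slope deg z/x',np.degrees(np.polyfit(t[:,0],t[:,2],1)[0]),'yaw',np.degrees(np.polyfit(t[:,0],t[:,1],1)[0]))
E
python3 off.py; python3 place.py 2 26;python3 -c "
from h import *
for r in arm.masks_of('stand_a','top') if arm.snapshot('top') else 0: print(r['p'],r['point'])"
```

```text
tip offset along x beyond grasp 68.82633676884083 n 9193 y 0.015080436251124063
slope deg z/x 1.5253616447120113 yaw -0.2574657497863493
above t 19.65 pos [ 607.8 -308.4  211.9] turn [  0.39 -24.93  -2.87] shift in present axes [ -55.2 -534.8    1.8] in target axes [ -22.6 -536.7   22.6]
t 19.65 pos [ 607.8 -308.4  211.9] turn [  0.39 -24.93  -2.87] shift in present axes [ -97.4 -534.4   92.4] in target axes [ -22.6 -536.7  122.6]
q [ 0.83  0.37 -0.36  1.86 -0.14  0.55 -0.98] w 22.9 F [ 0.3  0.1 -1.2] ff 58.8
0.96 [429.2, 250.5]
0.71 [361.0, 253.5]
0.15 [195.0, 313.2]
```

Emit:
move_arm(motion="0.1 -6.2 -0.7 0 0 0 1;0.1 -6.2 -0.7 0 0 0 1;0.1 -6.2 -0.7 0 0 0 1;0.1 -6.2 -0.7 0 0 0 1;0 0 0 -2 -20 0 1;0 0 0 -2 -35 0 1;0 0 0 -2 -40 0 1;0 0 0 -2 -40 0 1;0 0 0 -2 -40 0 1;0 0 0 -2 -40 0 1;0 0 0 -2 -40 0 1;0 0 0 -2 -40 0 1;0 0 0 -2 -40 0 1;0 0 0 -2 -40 0 1;0 0 0 -2 -40 0 1;0 0 0 -2 -40 0 1;0 0 0 -2 -40 0 1;0 0 0 -1 -25 0 1;0 0 0 0 -17 0 1;0 0 0 0 0 0 1")

```text
time_s: 21.75
position: [573.0, 231.2, 211.5]
ee_rot: [[1.0, 0.017, 0.001], [0.017, -1.0, 0.001], [0.001, -0.001, -1.0]]
contact_force: [-0.4, -0.2, -0.6]
gripper_width: 22.9
finger_force: 58.9
```

Emit:
move_arm(motion="0 0 0 0 0 0 1;0 0 0 0 0 0 1;0 0 0 0 0 0 1;0 0 0 0 0 0 1")

```text
time_s: 22.15
position: [574.5, 226.3, 212.6]
ee_rot: [[1.0, 0.01, 0.003], [0.01, -1.0, -0.001], [0.003, 0.001, -1.0]]
contact_force: [-0.0, -1.3, -0.2]
gripper_width: 22.8
finger_force: 58.9
```

```bash
python3 off.py; python3 place.py 2 22
```

```text
tip offset along x beyond grasp 68.46742770952372 n 9139 y 0.029791674552626275
slope deg z/x 1.5646474864814426 yaw -0.10964307926759478
above t 22.2 pos [574.4 226.7 212.7] turn [ 0.02 -0.18 -0.18] shift in present axes [-0.7 -1.2 23.4] in target axes [-0.6 -1.2 23.4]
t 22.2 pos [574.4 226.7 212.7] turn [ 0.02 -0.18 -0.18] shift in present axes [ -1.   -1.2 123.4] in target axes [ -0.6  -1.2 123.4]
q [-0.14  0.45 -0.37  1.66  0.18  1.06 -2.13] w 22.9 F [ 0.3 -1.5 -1.1] ff 58.9
```

Emit:
move_arm(motion="0 0 0 -0.5 -1 25 1;0 0 0 0 0 25 1;0 0 0 0 0 20 1;0 0 0 0 0 15 1;0 0 0 0 0 10 1;0 0 0 0 0 10 1;0 0 0 0 0 6 1;0 0 0 0 0 5 1;0 0 0 0 0 3 1;0 0 0 0 0 2 1;0 0 0 0 0 1 1;0 0 0 0 0 1 1;0 0 0 0 0 1 1;0 0 0 0 0 0 1;0 0 0 0 0 0 1;0 0 0 0 0 0 1")

```text
time_s: 23.8
position: [574.0, 229.1, 89.0]
ee_rot: [[1.0, 0.013, 0.003], [0.013, -1.0, 0.0], [0.003, -0.0, -1.0]]
contact_force: [-1.7, -1.3, 5.0]
gripper_width: 22.9
finger_force: 59.4
```

Emit:
move_arm(motion="0 0 0 0 0 0 0.8;0 0 0 0 0 0 0.6;0 0 0 0 0 0 0.45;0 0 0 0 0 0 0.45;0 0 0 0 0 0 0.45;0 0 0 0 0 -10 0.45;0 0 0 0 0 -20 0.45;0 0 0 0 0 -30 0.45;0 0 0 0 0 -30 0.45;0 0 0 0 0 -30 0.45;0 0 0 0 0 -15 0.45;0 0 0 0 0 0 0.45;0 0 0 0 0 0 0.45")

```text
time_s: 25.1
position: [573.1, 228.6, 222.8]
ee_rot: [[1.0, 0.013, 0.002], [0.013, -1.0, -0.001], [0.002, 0.001, -1.0]]
contact_force: [-1.0, 0.2, -0.7]
gripper_width: 47.2
finger_force: 0.0
```

```bash
python3 rack.py; python3 - <<'E'
from h import *
for az,g,F,s in grasps(): tool(g+18.7*F[:,2]-100*F[:,2],F)
s=arm.sense();print(s['ee_rot'])
E
```

```text
top 0.81 ends in heater [102. -55.] [-17. -65.] z 113.0 113.0 dir [-0.995 -0.099  0.005]
wrist 0.98 ends in heater [ 91. -56.] [-43. -60.] z 117.0 118.0 dir [-0.999 -0.045  0.007]
wrist 0.56 ends in heater [-61.  16.] [88. 16.] z 117.0 118.0 dir [1.    0.017 0.007]
stick [385.0, 223.2] az -23.8 grasp [ 539.8 -192.    67.1] len 106.7 el 24.5
stick [362.5, 211.5] az -24.1 grasp [ 572.1 -119.    67.9] len 103.3 el 23.0
t 25.4 pos [572.9 228.7 222.2] turn [-5.32 24.56 24.15] shift in present axes [-69.7 405.9  81.6] in target axes [ 60.9 398.2 118.2]
t 25.4 pos [572.9 228.7 222.2] turn [-5.39 24.55 24.48] shift in present axes [-36.4 333.1  80.8] in target axes [ 63.  317.6 118.3]
[[ 9.99919119e-01  1.26963509e-02  7.46963023e-04]
 [ 1.26968906e-02 -9.99919130e-01 -7.22340459e-04]
 [ 7.37731529e-04  7.31766144e-04 -9.99999460e-01]]
```

Emit:
move_arm(motion="0 0 0 -5 20 0 0.3;0 0 0 -5 35 0 0.3;0 0 0 -5 38 0 0.3;0 0 0 -5 38 0 0.3;0 0 0 -5 38 0 0.3;0 0 0 -5 38 0 0.3;0 0 0 -5 38 0 0.3;0 0 0 -5 38 0 0.3;0 0 0 -5 38 0 0.3;0 0 0 -5 38 0 0.3;0 0 0 -5 30 0 0.3;0 0 0 -5 23 0 0.3;0 0 8.2 0 0 0 0.3;0 0 8.2 0 0 0 0.3;0 0 8.2 0 0 0 0.3;0 5 0 0 0 0 0.3;0 5 0 0 0 0 0.3;0 0 0 0 0 0 0.3;0 0 0 0 0 0 0.3;0 0 0 0 0 0 0.3")

```text
time_s: 27.4
position: [519.6, -184.2, 223.7]
ee_rot: [[0.9, -0.405, 0.161], [-0.399, -0.914, -0.07], [0.176, -0.001, -0.984]]
contact_force: [0.3, -0.1, 0.9]
gripper_width: 59.9
finger_force: 0.0
```

```bash
python3 t.py 538.5 -194 69.5 -23.8 10; python3 -c "
from h import *
grasps('wrist');grasps('top')"
```

```text
t 27.4 pos [ 519.6 -184.2  223.7] turn [-0.06 -0.13 -0.1 ] shift in present axes [ -6.2   1.5 174.3] in target axes [ -5.8   1.3 174.3]
q [ 0.41  0.2  -0.15  1.97  0.08  0.8  -1.77] w 59.9 F [ 0.3 -0.1  0.9] ff 0.0
stick [226.8, 211.7] az -23.4 grasp [ 569.9 -122.7   67.4] len 108.9 el 21.5
stick [325.4, 211.3] az -23.8 grasp [ 538.3 -193.4   68.1] len 108.8 el 21.3
stick [361.9, 208.6] az -24.4 grasp [ 571.9 -118.4   67.7] len 102.4 el 21.6
```

Emit:
move_arm(motion="0 0 0 -6 1 0 0.3;0 0 0 0 0 20 0.3;0 0 0 0 0 20 0.3;0 0 0 0 0 20 0.3;0 0 0 0 0 20 0.3;0 0 0 0 0 20 0.3;0 0 0 0 0 20 0.3;0 0 0 0 0 20 0.3;0 0 0 0 0 15 0.3;0 0 0 0 0 10 0.3;0 0 0 0 0 9 0.3;0 0 0 0 0 0 0.3;0 0 0 0 0 0 0.3;0 0 0 0 0 0 1;0 0 0 0 0 0 1;0 0 0 0 0 0 1;0 0 0 0 0 0 1;0 0 0 0 0 0 1;0 0 0 0 0 0 1")

```text
time_s: 29.5
position: [541.5, -194.6, 51.7]
ee_rot: [[0.9, -0.405, 0.163], [-0.398, -0.914, -0.071], [0.177, -0.001, -0.984]]
contact_force: [-1.0, -0.4, 5.9]
gripper_width: 22.8
finger_force: 58.8
```

```bash
python3 t.py 538.5 -193.5 69.5 -23.8 10
```

```text
t 29.5 pos [ 541.5 -194.6   51.7] turn [-0.06 -0.21 -0.08] shift in present axes [-0.   0.2  0.6] in target axes [-0.   0.2  0.6]
q [ 0.37  0.5  -0.1   2.03  0.17  0.44 -1.85] w 22.8 F [-1.  -0.4  5.9] ff 58.8
```

Emit:
move_arm(motion="0 0 0 2.9 0 -0.8 1;0 0 0 4.8 0 -1.3 1;0 0 0 7.7 0 -2.1 1;0 0 0 7.7 0 -2.1 1;0 0 0 7.7 0 -2.1 1;0 0 0 7.7 0 -2.1 1;0 0 0 7.7 0 -2.1 1;0 0 0 7.7 0 -2.1 1;0 0 0 7.7 0 -2.1 1;0 0 0 7.7 0 -2.1 1;0 0 0 7.7 0 -2.1 1;0 0 0 9.7 0 -2.6 1;0 0 0 9.7 0 -2.6 1;0 0 0 0 0 -20 1;0 0 0 0 0 -30 1;0 0 0 0 0 -30 1;0 0 0 0 0 -30 1;0 0 0 0 0 -20 1;0 0 0 0 0 0 1;0 0 0 0 0 0 1")

```text
time_s: 31.5
position: [602.8, -222.2, 222.1]
ee_rot: [[0.9, -0.405, 0.162], [-0.399, -0.914, -0.071], [0.177, -0.001, -0.984]]
contact_force: [-0.1, -0.8, -1.1]
gripper_width: 22.6
finger_force: 58.8
```

```bash
python3 - <<'E'
from h import *
p,d,P=cloud('wrist');cv2.imwrite('pics/w6.png',p[:,:,::-1]);np.set_printoptions(precision=2,suppress=True)
s=arm.sense();M=np.array(s['ee_rot']);g=np.array(s['position'])-18.7*M[:,2]
a=np.radians(15);u=M[:,0]*np.cos(a)-M[:,2]*np.sin(a);w=-(M[:,0]*np.sin(a)+M[:,2]*np.cos(a))
for k in(60,65,70,75):print(k,proj('wrist',[g+k*u+12*w,g+k*u-12*w]))
Q=(P-g)@np.column_stack([u,M[:,1],w]);m=(abs(Q[...,1])<9)&(abs(Q[...,2]-8)<14)&(Q[...,0]>15)&(Q[...,0]<120)
t=Q[m];print('tip',np.nanpercentile(t[:,0],99.5));t=t[(t[:,2]>5)&(t[:,0]<65)];print('slope',np.degrees(np.polyfit(t[:,0],t[:,2],1)))
grasps('top')
for r in arm.masks_of('stand_a','top'): print(r['p'],r['point'])
E
python3 place.py 3 22
```

```text
60 [[320.99 218.3 ]
 [321.18 183.47]]
65 [[320.98 201.84]
 [321.17 169.04]]
70 [[320.97 184.45]
 [321.17 153.93]]
75 [[320.96 166.04]
 [321.17 138.09]]
tip 68.36268925562271
slope [ -1.95 718.71]
stick [359.7, 210.4] az -23.7 grasp [ 571.6 -118.4   68.4] len 101.7 el 23.7
stick [387.6, 223.6] az -15.7 grasp [ 500.3 -172.6  189.8] len 60.7 el 19.3
0.87 [456.0, 247.1]
0.62 [360.0, 249.7]
0.33 [299.5, 204.3]
above t 31.7 pos [ 601.8 -221.8  220.1] turn [  2.1   -9.85 -24.62] shift in present axes [-240.7 -468.   -10.7] in target axes [ -21.7 -525.1   30.8]
t 31.7 pos [ 601.8 -221.8  220.1] turn [  2.1   -9.85 -24.62] shift in present axes [-258.1 -467.9   87.7] in target axes [ -21.7 -525.1  130.8]
q [ 0.42  0.36 -0.15  1.76  0.1   0.85 -1.76] w 22.7 F [ 0.1 -0.1  0. ] ff 58.8
```

View pics/w6.png

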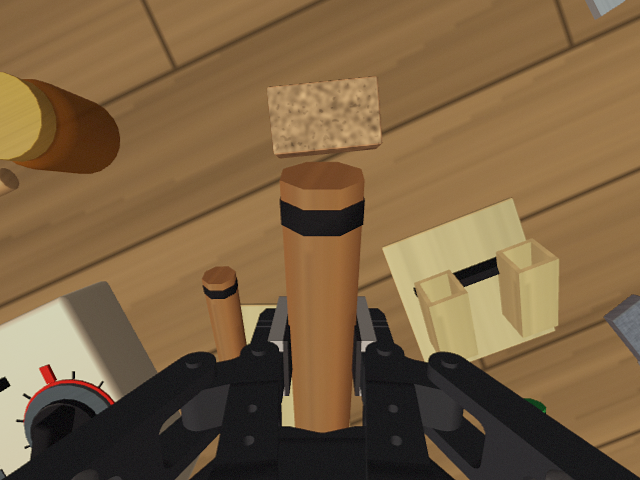

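Stick 3 came out cleanly. The empty right stand has been knocked a few cm, which is harmless. The sanding block and jar have not moved.

```bash
sed -i 's/F=frame(.8,0)/F=frame(.8,float(sys.argv[3]) if len(sys.argv)>3 else 0)/' place.py; python3 place.py 3 22 -15
```

```text
above t 31.7 pos [ 601.8 -221.8  220.1] turn [ -1.14 -24.62 -24.85] shift in present axes [-245.  -466.   -12.1] in target axes [ -17.8 -525.1   36. ]
t 31.7 pos [ 601.8 -221.8  220.1] turn [ -1.14 -24.62 -24.85] shift in present axes [-262.3 -465.9   86.3] in target axes [   8.1 -525.1  132.5]
q [ 0.42  0.36 -0.15  1.76  0.1   0.85 -1.76] w 22.7 F [ 0.1 -0.1  0. ] ff 58.8
```

Emit:
move_arm(motion="-0.2 -4.9 -5 0 0 0 1;-0.2 -4.9 -5 0 0 0 1;-0.2 -4.9 -5 0 0 0 1;-0.2 -4.9 -5 0 0 0 1;-0.2 -5 -5 0 0 0 1;0 0 0 -2 -20 0 1;0 0 0 -2 -35 0 1;0 0 0 -2 -40 0 1;0 0 0 -2 -40 0 1;0 0 0 -2 -40 0 1;0 0 0 -2 -40 0 1;0 0 0 -2 -40 0 1;0 0 0 -2 -40 0 1;0 0 0 -2 -40 0 1;0 0 0 0 -40 0 1;0 0 0 0 -40 0 1;0 0 0 0 -40 0 1;0 0 0 0 -40 0 1;0 0 0 0 -25 0 1;0 0 0 0 -5 0 1")

```text
time_s: 33.7
position: [573.4, 308.4, 226.5]
ee_rot: [[0.966, 0.022, -0.257], [0.023, -1.0, -0.001], [-0.257, -0.004, -0.966]]
contact_force: [-0.7, 0.6, -0.7]
gripper_width: 23.1
finger_force: 58.9
```

Emit:
move_arm(motion="0 0 0 0 0 0 1;0 0 0 0 0 0 1;0 0 0 0 0 0 1;0 0 0 0 0 0 1")

```text
time_s: 34.1
position: [577.1, 300.8, 227.0]
ee_rot: [[0.967, 0.014, -0.255], [0.014, -1.0, -0.003], [-0.255, -0.0, -0.967]]
contact_force: [0.2, 0.5, -0.0]
gripper_width: 23.0
finger_force: 58.9
```

```bash
python3 place.py 3 22 -15
```

```text
above t 34.1 pos [577.1 300.8 227. ] turn [-0.02 -0.21  0.  ] shift in present axes [ 0.6 -2.1 38.2] in target axes [ 0.8 -2.1 38.2]
t 34.1 pos [577.1 300.8 227. ] turn [-0.02 -0.21  0.  ] shift in present axes [ 26.1  -2.1 134.9] in target axes [ 26.6  -2.1 134.8]
q [-0.24  0.66 -0.36  1.32  0.09  1.42 -2.13] w 23.0 F [ 0.2  0.5 -0. ] ff 58.9
```

Emit:
move_arm(motion="0 0 0 0.5 -2 20 1;0 0 0 0 0 18 1;0 0 0 5.2 0 19.3 1;0 0 0 5.2 0 19.3 1;0 0 0 5.2 0 19.3 1;0 0 0 3.9 0 14.5 1;0 0 0 2.6 0 9.7 1;0 0 0 1.5 0 5.5 1;0 0 0 1 0 4 1;0 0 0 0.7 0 2.5 1;0 0 0 0.5 0 2 1;0 0 0 0.3 0 1 1;0 0 0 0.3 0 1 1;0 0 0 0 0 0 1;0 0 0 0 0 0 1;0 0 0 0 0 0 1")

```text
time_s: 35.7
position: [567.7, 304.8, 89.2]
ee_rot: [[0.967, 0.017, -0.255], [0.016, -1.0, -0.003], [-0.255, -0.001, -0.967]]
contact_force: [-2.2, -1.1, 5.4]
gripper_width: 22.6
finger_force: 59.5
```

```bash
python3 place.py 3 22 -15
```

```text
above t 35.7 pos [567.7 304.8  89.2] turn [-0.04 -0.21  0.17] shift in present axes [-25.6   1.8 -97.5] in target axes [-25.9   2.  -97.4]
t 35.7 pos [567.7 304.8  89.2] turn [-0.04 -0.21  0.17] shift in present axes [-0.   2.  -0.8] in target axes [-0.   2.  -0.8]
q [-0.25  0.78 -0.34  1.44  0.12  1.18 -2.14] w 22.6 F [-2.2 -1.1  5.4] ff 59.5
```

Contact is felt at the right height, so I'll release and rise vertically.

Emit:
move_arm(motion="0 0 0 0 0 0 0.8;0 0 0 0 0 0 0.6;0 0 0 0 0 0 0.45;0 0 0 0 0 0 0.45;0 0 0 0 0 0 0.45;0 0 0 0 0 -10 0.45;0 0 0 0 0 -20 0.45;0 0 0 0 0 -30 0.45;0 0 0 0 0 -30 0.45;0 0 0 0 0 -30 0.45;0 5 0 0 0 -15 0.45;0 5 0 0 0 0 0.45;0 5 0 0 0 0 0.45;0 0 0 0 0 0 0.45;0 0 0 0 0 0 0.45")

```text
time_s: 37.2
position: [602.1, 305.2, 220.2]
ee_rot: [[1.0, 0.017, 0.003], [0.017, -1.0, 0.001], [0.003, -0.001, -1.0]]
contact_force: [0.8, -0.1, 0.4]
gripper_width: 46.5
finger_force: 0.0
```

```bash
python3 rack.py; python3 - <<'E'
from h import *
for az,g,F,s in grasps(): F=frame(az,18);tool(g+18.7*F[:,2]-160*F[:,2],F)
s=arm.sense();print(s['ee_rot'])
for r in arm.masks_of('stand_a','top'): print(r['p'],r['point'])
p,d=arm.snapshot('top');cv2.imwrite('pics/top7.png',p[:,:,::-1])
E
```

```text
top 0.72 ends in heater [10. 11.] [88. 17.] z 115.0 118.0 dir [0.995 0.096 0.037]
top 0.68 ends in heater [-72. -63.] [ 75. -59.] z 117.0 117.0 dir [0.999 0.043 0.002]
wrist 0.82 ends in heater [-61.  92.] [89. 92.] z 117.0 118.0 dir [1.    0.014 0.001]
wrist 0.71 ends in heater [91. 20.] [-28.  15.] z 116.0 117.0 dir [-0.999 -0.051  0.01 ]
wrist 0.56 ends in heater [ 91. -55.] [-44. -58.] z 115.0 116.0 dir [-0.999 -0.035  0.006]
stick [357.7, 210.6] az -23.7 grasp [ 572.1 -119.2   67.9] len 102.6 el 22.3
t 37.5 pos [602.8 304.7 218.4] turn [-3.94 17.62 24.36] shift in present axes [-76.9 405.1  15.6] in target axes [ 88.8 400.4  45.8]
[[ 9.99878809e-01  1.54276743e-02  2.08675157e-03]
 [ 1.54256283e-02 -9.99880525e-01  9.93045929e-04]
 [ 2.10182264e-03 -9.60736127e-04 -9.99997330e-01]]
0.83 [439.4, 245.7]
0.83 [363.3, 249.8]
```

Emit:
move_arm(motion="0 0 0 -5 20 0 0.3;0 0 0 -5 35 0 0.3;0 0 0 -5 38 0 0.3;0 0 0 -5 38 0 0.3;0 0 0 -5 38 0 0.3;0 0 0 -5 38 0 0.3;0 0 0 -5 38 0 0.3;0 0 0 -5 38 0 0.3;0 0 0 -5 38 0 0.3;0 0 0 -5 38 0 0.3;0 0 0 -6 30 0 0.3;0 0 0 -6 25 0 0.3;0 0 8.2 0 0 0 0.3;0 0 8.2 0 0 0 0.3;0 0 8.2 0 0 0 0.3;0 5 0 0 0 0 0.3;0 5 0 0 0 0 0.3;0 0 0 0 0 0 0.3;0 0 0 0 0 0 0.3;0 0 0 0 0 0 0.3")

```text
time_s: 39.6
position: [548.0, -110.3, 218.9]
ee_rot: [[0.901, -0.402, 0.162], [-0.396, -0.916, -0.068], [0.176, -0.003, -0.984]]
contact_force: [-0.7, -0.2, -0.3]
gripper_width: 60.0
finger_force: 0.0
```

```bash
python3 t.py 570.5 -120.5 69.5 -23.8 10; python3 -c "
from h import *
grasps('wrist');grasps('top')"
```

```text
t 39.6 pos [ 548.  -110.3  218.9] turn [-0.17 -0.13  0.09] shift in present axes [ -2.    0.7 170.1] in target axes [ -1.6   0.2 170.1]
q [ 0.25  0.22 -0.15  1.95  0.12  0.8  -1.95] w 60.0 F [-0.7 -0.2 -0.3] ff 0.0
stick [322.8, 207.6] az -23.4 grasp [ 571.  -120.3   68. ] len 109.0 el 21.4
```

Emit:
move_arm(motion="0 0 0 -2 0.5 0 0.3;0 0 0 0 0 20 0.3;0 0 0 0 0 20 0.3;0 0 0 0 0 20 0.3;0 0 0 0 0 20 0.3;0 0 0 0 0 20 0.3;0 0 0 0 0 20 0.3;0 0 0 0 0 20 0.3;0 0 0 0 0 12 0.3;0 0 0 0 0 10 0.3;0 0 0 0 0 8 0.3;0 0 0 0 0 0 0.3;0 0 0 0 0 0 0.3;0 0 0 0 0 0 1;0 0 0 0 0 0 1;0 0 0 0 0 0 1;0 0 0 0 0 0 1;0 0 0 0 0 0 1;0 0 0 0 0 0 1")

```text
time_s: 41.7
position: [573.0, -121.3, 51.3]
ee_rot: [[0.901, -0.401, 0.163], [-0.395, -0.916, -0.069], [0.177, -0.003, -0.984]]
contact_force: [-0.7, 1.1, 6.1]
gripper_width: 23.1
finger_force: 58.7
```

```bash
python3 t.py 570.5 -120.5 69.5 -23.8 10
```

```text
t 41.7 pos [ 573.  -121.3   51.3] turn [-0.17 -0.2   0.11] shift in present axes [0.6 0.2 0.3] in target axes [0.6 0.2 0.3]
q [ 0.21  0.52 -0.09  2.    0.21  0.46 -2.03] w 23.1 F [-0.7  1.1  6.1] ff 58.7
```

Emit:
move_arm(motion="0 0 0 2.9 0 -0.8 1;0 0 0 4.8 0 -1.3 1;0 0 0 7.7 0 -2.1 1;0 0 0 7.7 0 -2.1 1;0 0 0 7.7 0 -2.1 1;0 0 0 7.7 0 -2.1 1;0 0 0 7.7 0 -2.1 1;0 0 0 7.7 0 -2.1 1;0 0 0 7.7 0 -2.1 1;0 0 0 7.7 0 -2.1 1;0 0 0 7.7 0 -2.1 1;0 0 0 9.7 0 -2.6 1;0 0 0 9.7 0 -2.6 1;0 0 0 0 0 -20 1;0 0 0 0 0 -30 1;0 0 0 0 0 -30 1;0 0 0 0 0 -30 1;0 0 0 0 0 -20 1;0 0 0 0 0 0 1;0 0 0 0 0 0 1")

```text
time_s: 43.7
position: [634.5, -148.9, 221.8]
ee_rot: [[0.901, -0.401, 0.163], [-0.395, -0.916, -0.069], [0.177, -0.003, -0.984]]
contact_force: [-0.8, 0.9, -1.0]
gripper_width: 22.9
finger_force: 58.8
```

```bash
cat > off15.py <<'E'
from h import *
p,d,P=cloud('wrist')
s=arm.sense();M=np.array(s['ee_rot']);g=np.array(s['position'])-18.7*M[:,2]
a=np.radians(15);u=M[:,0]*np.cos(a)-M[:,2]*np.sin(a);w=-(M[:,0]*np.sin(a)+M[:,2]*np.cos(a))
Q=(P-g)@np.column_stack([u,M[:,1],w]);m=(abs(Q[...,1])<9)&(abs(Q[...,2]-8)<14)&(Q[...,0]>15)&(Q[...,0]<120)
t=Q[m];print('tip',np.nanpercentile(t[:,0],99.5));t=t[(t[:,2]>5)&(t[:,0]<65)];print('slope',np.degrees(np.polyfit(t[:,0],t[:,2],1))[0])
E
python3 off15.py; python3 place.py 4 22 -15
```

```text
tip 69.69676034900633
slope -1.9071136427100612
above t 43.75 pos [ 633.8 -148.7  220.6] turn [ -1.18 -24.72 -24.62] shift in present axes [-273.9 -455.4  -16.6] in target axes [ -49.6 -527.4   45. ]
t 43.75 pos [ 633.8 -148.7  220.6] turn [ -1.18 -24.72 -24.62] shift in present axes [-291.4 -455.2   81.9] in target axes [ -23.7 -527.4  141.6]
q [ 0.29  0.38 -0.15  1.73  0.13  0.87 -1.91] w 22.7 F [ 0.4  0.6 -1.8] ff 58.8
```

Emit:
move_arm(motion="-0.2 -4.9 -4.9 0 0 0 1;-0.2 -4.9 -4.9 0 0 0 1;-0.2 -4.9 -4.9 0 0 0 1;-0.2 -4.9 -4.9 0 0 0 1;-0.2 -5 -5 0 0 0 1;0 0 0 -4 -20 0 1;0 0 0 -4 -35 0 1;0 0 0 -4 -40 0 1;0 0 0 -4 -40 0 1;0 0 0 -4 -40 0 1;0 0 0 -4 -40 0 1;0 0 0 -4 -40 0 1;0 0 0 -4 -40 0 1;0 0 0 -4 -40 0 1;0 0 0 -4 -40 0 1;0 0 0 -4 -40 0 1;0 0 0 -4 -40 0 1;0 0 0 -3 -40 0 1;0 0 0 0 -25 0 1;0 0 0 0 -7 0 1")

```text
time_s: 45.75
position: [574.2, 382.7, 234.2]
ee_rot: [[0.966, 0.019, -0.258], [0.019, -1.0, -0.001], [-0.258, -0.004, -0.966]]
contact_force: [-0.5, -0.0, -0.7]
gripper_width: 23.0
finger_force: 58.9
```

Emit:
move_arm(motion="0 0 0 0 0 0 1;0 0 0 0 0 0 1;0 0 0 0 0 0 1;0 0 0 0 0 0 1;0 0 0 0 0 0 1")

```text
time_s: 46.25
position: [578.3, 376.4, 235.8]
ee_rot: [[0.967, 0.012, -0.255], [0.012, -1.0, -0.001], [-0.255, -0.002, -0.967]]
contact_force: [0.2, -0.3, -0.3]
gripper_width: 22.9
finger_force: 58.9
```

```bash
python3 off15.py; python3 place.py 4 21 -15
```

```text
tip 69.29541778726136
slope -1.9139265447886442
above t 46.3 pos [578.2 376.7 235.8] turn [-0.15 -0.24 -0.07] shift in present axes [-0.2 -1.1 47.5] in target axes [ 0.  -1.3 47.5]
t 46.3 pos [578.2 376.7 235.8] turn [-0.15 -0.24 -0.07] shift in present axes [ 25.3  -0.9 144.2] in target axes [ 25.9  -1.3 144.1]
q [-0.35  0.72 -0.36  1.2   0.08  1.47 -2.22] w 22.9 F [-0.1 -0.9 -0.6] ff 58.9
```

Emit:
move_arm(motion="0 0 0 0 0 25 1;0 0 0 0 0 22.5 1;0 0 0 5.2 0 19.3 1;0 0 0 5.2 0 19.3 1;0 0 0 5.2 0 19.3 1;0 0 0 3.9 0 14.5 1;0 0 0 2.6 0 9.7 1;0 0 0 1.5 0 5.5 1;0 0 0 1 0 4 1;0 0 0 0.7 0 2.5 1;0 0 0 0.5 0 2 1;0 0 0 0 0 0 1;0 0 0 0 0 0 1;0 0 0 0 0 0 1")

```text
time_s: 47.7
position: [566.2, 377.9, 90.6]
ee_rot: [[0.967, 0.013, -0.255], [0.014, -1.0, -0.001], [-0.255, -0.003, -0.967]]
contact_force: [-0.6, 0.1, -1.5]
gripper_width: 23.2
finger_force: 58.9
```

```bash
python3 place.py 4 21 -15
```

```text
above t 47.7 pos [566.2 377.9  90.6] turn [-0.15 -0.25  0.01] shift in present axes [-25.6  -0.1 -95.9] in target axes [-26.1   0.1 -95.8]
t 47.7 pos [566.2 377.9  90.6] turn [-0.15 -0.25  0.01] shift in present axes [-0.2  0.1  0.8] in target axes [-0.2  0.1  0.8]
q [-0.35  0.83 -0.34  1.34  0.11  1.22 -2.22] w 23.2 F [-0.6  0.1 -1.5] ff 58.9
```

Emit:
move_arm(motion="0 0 0 0.3 0 1 1;0 0 0 0.3 0 1 1;0 0 0 0 0 0 1;0 0 0 0 0 0 1;0 0 0 0 0 0 0.8;0 0 0 0 0 0 0.6;0 0 0 0 0 0 0.45;0 0 0 0 0 0 0.45;0 0 0 0 0 0 0.45;0 0 0 0 0 -10 0.45;0 0 0 0 0 -20 0.45;0 0 0 0 0 -30 0.45;0 0 0 0 0 -30 0.45;0 0 0 0 0 -30 0.45;0 5 0 0 0 -15 0.45;0 5 0 0 0 0 0.45;0 5 0 0 0 0 0.45;0 0 0 0 0 0 0.45;0 0 0 0 0 0 0.45")

```text
time_s: 49.6
position: [600.4, 378.1, 219.8]
ee_rot: [[1.0, 0.014, 0.003], [0.014, -1.0, 0.002], [0.003, -0.002, -1.0]]
contact_force: [0.3, -0.5, 1.1]
gripper_width: 47.1
finger_force: 0.0
```

```bash
python3 rack.py; python3 - <<'E'
from h import *
np.set_printoptions(precision=1,suppress=True)
p,d,P=cloud('top');cv2.imwrite('pics/c8.png',cv2.resize(p[170:280,130:350],(800,400),interpolation=cv2.INTER_CUBIC)[:,:,::-1])
for nm in('dial_grip','dial_pointer','mark_point'):
    for r in arm.tip_of(nm,'top'):print(nm,r['p'],np.array(r['point']))
# grip pixels: height >104 near dial; red mark; white
B=(P[...,0]>500)&(P[...,0]<640)&(P[...,1]>0)&(P[...,1]<100)
Q=P[B&(P[...,2]>104)];print('bar',cv2.minAreaRect(Q[:,:2].astype(np.float32)),Q.mean(0),len(Q))
i=p.astype(int);red=B&(i[...,0]>150)&(i[...,1]<60)&(i[...,2]<60);Q=P[red];print('red',len(Q),np.nanmean(Q,0), 'far',Q[np.hypot(*(Q[:,:2]-[552,47]).T)>44].mean(0))
print('redring fit',cv2.minEnclosingCircle(Q[np.hypot(*(Q[:,:2]-[552,47]).T)<44][:,:2].astype(np.float32)))
w=B&(i.min(-1)>200)&(P[...,2]>95);print('white',P[w].mean(0),w.sum())
E
```

```text
top 0.89 ends in heater [-77. -62.] [ 72. -59.] z 117.0 117.0 dir [0.999 0.037 0.003]
top 0.67 ends in heater [-65.  14.] [85. 16.] z 116.0 116.0 dir [1.    0.028 0.004]
top 0.55 ends in heater [ 8. 87.] [90. 92.] z 114.0 117.0 dir [0.997 0.074 0.034]
wrist 0.78 ends in heater [89. 95.] [-26.  91.] z 116.0 118.0 dir [-0.999 -0.044  0.017]
wrist 0.68 ends in heater [ 78. -50.] [-72. -58.] z 114.0 116.0 dir [-0.998 -0.064  0.016]
wrist 0.61 ends in heater [-61. 165.] [ 89. 165.] z 117.0 118.0 dir [1.    0.011 0.005]
wrist 0.56 ends in heater [91. 20.] [-43.  20.] z 115.0 116.0 dir [-1.    -0.012  0.008]
dial_grip 0.6 [294.2 221.6]
dial_pointer 0.39 [199.1 313. ]
mark_point 0.62 [297. 210.]
bar ((554.6513061523438, 46.37300109863281), (14.550905227661133, 56.913326263427734), 52.74686050415039) [554.4  45.7 113.5] 126
red 75 [562.3  44.8  72.9] far [593.1  36.6  72.7]
redring fit ((553.6083984375, 46.99750900268555), 43.781829833984375)
white [542.   55.4 115.7] 19
```

View pics/c8.png

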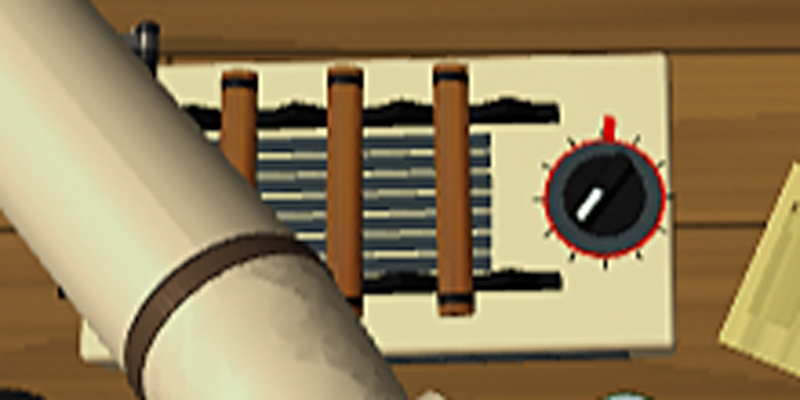

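All four sticks are racked: three are visible in the crop, and the wrist camera confirms the fourth. The dial's pointer is at lower-left and the mark just right of straight up. I'll move over the dial for a precise measurement.

Emit:
move_arm(motion="0 0 0 -7 20 0 0.45;0 0 0 -7 35 0 0.45;0 0 0 -7 40 0 0.45;0 0 0 -7 40 0 0.45;0 0 0 -7 40 0 0.45;0 0 0 -7 40 0 0.45;0 0 0 -7 40 0 0.45;0 0 0 -7 35 0 0.45;0 0 0 -7 25 0 0.45;0 0 0 -7 15 0 0.45;0 0 0 0 0 0 0.45;0 0 0 0 0 0 0.45;0 0 0 0 0 0 0.45;0 0 0 0 0 0 0.45;0 0 0 0 0 0 0.45")

```text
time_s: 51.5
position: [535.1, 48.2, 217.5]
ee_rot: [[1.0, 0.015, 0.004], [0.015, -1.0, 0.003], [0.004, -0.003, -1.0]]
contact_force: [0.5, 0.3, 0.1]
gripper_width: 47.0
finger_force: 0.0
```

```bash
cat > dial.py <<'E'
from h import *
np.set_printoptions(precision=1,suppress=True)
def run(n='wrist',save=None):
    p,d,P=cloud(n)
    if save: cv2.imwrite(save,p[:,:,::-1])
    c0=np.array([553,46.8]);r=np.hypot(P[...,0]-c0[0],P[...,1]-c0[1]);i=p.astype(int)
    red=(r<75)&(i[...,0]>120)&(i[...,1]<70)&(i[...,2]<70)&(P[...,2]>60)&(P[...,2]<90)
    Q=P[red&(r<46)][:,:2];A=np.c_[2*Q,np.ones(len(Q))];s=np.linalg.lstsq(A,(Q**2).sum(1),rcond=None)[0];c=s[:2];print('ring centre',c,'R',np.sqrt(s[2]+c@c),len(Q))
    Q=P[red];rr=np.hypot(*(Q[:,:2]-c).T);T=Q[rr>46];m=T.mean(0);az=np.degrees(np.arctan2(*(m[:2]-c)[::-1]));print('tab',m,'r',np.linalg.norm(m[:2]-c),'az',az,len(T))
    Q=P[(r<36)&(P[...,2]>108)&(P[...,2]<118)];print('bar',cv2.minAreaRect(Q[:,:2].astype(np.float32)),Q.mean(0),len(Q))
    W=P[(r<36)&(i.min(-1)>170)&(P[...,2]>100)];w=W.mean(0);print('white',w,'az',np.degrees(np.arctan2(*(w[:2]-c)[::-1])),len(W))
    for nm in('dial_grip','dial_pointer','mark_point'):
        for t in arm.tip_of(nm,n)[:1]:
            u,v=t['point'];inf=arm.camera_info(n);K=inf['intrinsics'];ray=inf['pose'][:3,:3]@[(u-K[0,2])/K[0,0],-(v-K[1,2])/K[1,1],-1];o=inf['pose'][:3,3];print(nm,t['p'],o+ray*(107-o[2])/ray[2])
run(save='pics/d1.png')
E
python3 dial.py; python3 -c "
from h import *
s=arm.sense();print(s['position'],s['ee_rot'],s['q'])"
```

```text
ring centre [553.4  44.7] R 42.94054333468645 852
tab [606.4  41.3  74. ] r 53.149238660333054 az -3.685204171293613 202
bar ((553.7220458984375, 44.78600311279297), (14.334870338439941, 56.85776138305664), 52.79695510864258) [555.   44.6 114.7] 1627
white [540.9  54.4 116.5] az 142.25065568116725 271
dial_grip 0.89 [552.8  43.  107. ]
dial_pointer 0.97 [532.5  60.6 107. ]
[535.00167503  47.37901296 217.57963691] [[ 0.99989556  0.01397863  0.00367071]
 [ 0.01396967 -0.9998994   0.00245554]
 [ 0.00370467 -0.002404   -0.99999025]] [ 0.0932408   0.29340804 -0.27445861  1.85705946  0.0911834   0.99936971
 -1.77595409]
```

View pics/d1.png

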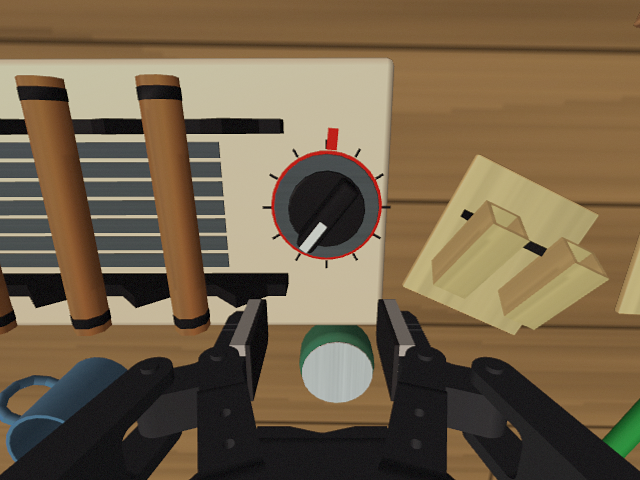

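The dial's axis is at about (553.5, 45.3), the pointer at azimuth 142.7° and the mark at -3.7°, so it needs about 146.4° clockwise. I'll line the jaws up first.

Emit:
move_arm(motion="0 0 0 18.5 2 0 0.45;0 0 -8.35 0 0 0 0.45;0 0 -8.35 0 0 0 0.45;0 0 -8.35 0 0 0 0.45;0 0 -8.35 0 0 0 0.45;0 0 -8.35 0 0 0 0.45;0 0 -8.35 0 0 0 0.45;0 0 -8.35 0 0 0 0.45;0 0 -8.35 0 0 0 0.45;0 0 -8.35 0 0 0 0.45;0 0 -8.35 0 0 0 0.45;0 0 -8.35 0 0 0 0.45;0 0 -8.35 0 0 0 0.45;0 0 -8.35 0 0 0 0.45;0 0 -8.35 0 0 0 0.45;0 0 -8.35 0 0 0 0.45;0 0 -8.35 0 0 0 0.45;0 0 -8.35 0 0 0 0.45;0 0 0 0 0 0 0.45;0 0 0 0 0 0 0.45")

```text
time_s: 53.7
position: [553.5, 45.2, 217.6]
ee_rot: [[-0.793, 0.609, 0.004], [0.609, 0.793, 0.003], [-0.001, 0.004, -1.0]]
contact_force: [1.0, -0.5, -0.0]
gripper_width: 47.0
finger_force: 0.0
```

Emit:
move_arm(motion="0 0 0 0 0 0 0.45;0 0 0 0 0 0 0.45;0 0 0 0 0 0 0.45")

```text
time_s: 54.0
position: [553.5, 45.4, 217.7]
ee_rot: [[-0.795, 0.606, 0.004], [0.606, 0.795, 0.002], [-0.002, 0.004, -1.0]]
contact_force: [0.3, 0.3, -0.0]
gripper_width: 46.8
finger_force: 0.0
```

```bash
python3 t.py 553.5 45.3 108 142.7 0; sed -i "s/save='pics\/d1.png'//" dial.py; python3 dial.py
```

```text
t 54.0 pos [553.5  45.4 217.7] turn [ 0.24  0.1  -0.03] shift in present axes [  0.2  -0.6 128.4] in target axes [-0.000e+00 -1.000e-01  1.284e+02]
q [ 0.45  0.4  -0.73  1.8   0.3   1.05  0.53] w 46.8 F [ 0.3  0.3 -0. ] ff 0.0
ring centre [553.7  45. ] R 42.94902106808434 799
tab [606.7  41.9  74. ] r 53.06459067941423 az -3.3565802438122785 143
bar ((553.1414184570312, 45.13093948364258), (13.7857027053833, 56.69334030151367), 53.05654525756836) [551.8  46.3 114.9] 1495
white [540.5  54.8 116.6] az 143.5777326900488 263
dial_grip 0.73 [553.7  47.6 107. ]
dial_pointer 0.64 [528.5  64.5 107. ]
mark_point 0.77 [583.8  43.2 107. ]
```

Emit:
move_arm(motion="0 0 0 0 -0.3 25 0.45;0 0 0 0 0 25 0.45;0 0 0 0 0 25 0.45;0 0 0 0 0 20 0.45;0 0 0 0 0 15 0.45;0 0 0 0 0 10 0.45;0 0 0 0 0 5 0.45;0 0 0 0 0 3 0.45;0 0 0 0 0 0 0.45;0 0 0 0 0 0 0.45;0 0 0 0 0 0 1;0 0 0 0 0 0 1;0 0 0 0 0 0 1;0 0 0 0 0 0 1;0 0 0 0 0 0 1;0 0 0 0 0 0 1")

```text
time_s: 55.8
position: [553.9, 45.0, 90.3]
ee_rot: [[-0.796, 0.606, 0.004], [0.606, 0.796, 0.002], [-0.002, 0.004, -1.0]]
contact_force: [-1.7, -0.5, 5.7]
gripper_width: 12.5
finger_force: 58.7
```

```bash
python3 t.py 553.5 45.3 108 -3.6 0
```

```text
t 55.8 pos [553.9  45.   90.3] turn [  0.24  -0.22 146.31] shift in present axes [ 0.5 -0.   1. ] in target axes [-0.4 -0.2  1. ]
q [ 0.37  0.57 -0.64  1.9   0.45  0.82  0.41] w 12.5 F [-1.7 -0.5  5.7] ff 58.7
```

Emit:
move_arm(motion="0 0 3 0 0 0 1;0 0 6 0 0 0 1;0 0 8 0 0 0 1;0 0 8 0 0 0 1;0 0 8 0 0 0 1;0 0 8 0 0 0 1;0 0 8 0 0 0 1;0 0 8 0 0 0 1;0 0 8 0 0 0 1;0 0 8 0 0 0 1;0 0 8 0 0 0 1;0 0 8 0 0 0 1;0 0 8 0 0 0 1;0 0 8 0 0 0 1;0 0 8 0 0 0 1;0 0 8 0 0 0 1;0 0 8 0 0 0 1;0 0 5 0 0 0 1;0 0 0 0 0 0 1;0 0 0 0 0 0 1")

```text
time_s: 57.8
position: [552.6, 45.1, 90.3]
ee_rot: [[0.988, 0.152, 0.002], [0.152, -0.988, 0.002], [0.002, -0.001, -1.0]]
contact_force: [-4.9, 0.4, 9.9]
gripper_width: 13.2
finger_force: 59.3
```

```bash
python3 t.py 553.5 45.3 108 -3.6 0;python3 dial.py
```

```text
t 57.8 pos [552.6  45.1  90.3] turn [-0.09 -0.1  12.33] shift in present axes [ 0.9 -0.   1. ] in target axes [ 0.8 -0.2  1. ]
q [-0.06  0.48 -0.09  1.91  0.06  0.75 -1.6 ] w 13.2 F [-4.9  0.4  9.9] ff 59.3
ring centre [553.5  44.8] R 43.13881287642007 1823
tab [607.   41.5  74.1] r 53.60025703586277 az -3.6079060322856837 617
bar ((554.5492553710938, 47.107269287109375), (37.17706298828125, 55.41815948486328), 75.27745819091797) [558.2  45.6 114.7] 5727
white [569.9  47.4 116.5] az 8.978276462280848 982
dial_grip 0.58 [553.   44.4 107. ]
dial_pointer 0.81 [583.1  49.7 107. ]
```

Emit:
move_arm(motion="0 0 5 0 0 0 1;0 0 5 0 0 0 1;0 0 2.4 0 0 0 1;0 0 0 0 0 0 1;0 0 0 0 0 0 1;0 0 0 0 0 0 1;0 0 0 0 0 0 1")

```text
time_s: 58.7
position: [552.6, 45.3, 90.3]
ee_rot: [[0.998, -0.064, 0.002], [-0.064, -0.998, 0.002], [0.001, -0.002, -1.0]]
contact_force: [-5.0, -0.7, 9.5]
gripper_width: 12.8
finger_force: 59.3
```

```bash
python3 t.py 553.5 45.3 108 -3.6 0;python3 dial.py
```

```text
t 58.7 pos [552.6  45.3  90.3] turn [-0.13 -0.09 -0.07] shift in present axes [ 0.9 -0.   1. ] in target axes [ 0.9 -0.   1. ]
q [-0.1   0.48 -0.03  1.91  0.02  0.75 -1.78] w 12.8 F [-5.  -0.7  9.5] ff 59.3
ring centre [553.5  44.9] R 43.16666945871225 1823
tab [606.9  41.5  74.1] r 53.54971925755074 az -3.6252200160199073 610
bar ((554.9271850585938, 46.905235290527344), (36.986568450927734, 55.46421432495117), 62.90336227416992) [558.3  44.6 114.6] 5754
white [570.   43.9 116.6] az -3.451683649000191 969
dial_grip 0.96 [552.6  44.6 107. ]
dial_pointer 0.6 [584.3  43.2 107. ]
```

The pointer sits at the mark, within about 0.2°. I'll release and rise.

Emit:
move_arm(motion="0 0 0 0 0 0 1;0 0 0 0 0 0 0.8;0 0 0 0 0 0 0.6;0 0 0 0 0 0 0.45;0 0 0 0 0 0 0.45;0 0 0 0 0 0 0.45;0 0 0 0 0 -10 0.45;0 0 0 0 0 -20 0.45;0 0 0 0 0 -30 0.45;0 0 0 0 0 -30 0.45;0 0 0 0 0 -30 0.45;0 0 0 0 0 -20 0.45;0 0 0 -20 0 0 0.45;0 0 0 0 0 0 0.45;0 0 0 0 0 0 0.45;0 0 0 0 0 0 0.45")

```text
time_s: 60.5
position: [533.7, 46.2, 229.6]
ee_rot: [[0.998, -0.064, 0.004], [-0.064, -0.998, 0.002], [0.004, -0.003, -1.0]]
contact_force: [-0.6, -0.0, -0.3]
gripper_width: 46.9
finger_force: 0.0
```

```bash
python3 dial.py; python3 rack.py; python3 - <<'E'
from h import *
p,d=arm.snapshot('side');cv2.imwrite('pics/s9.png',p[:,:,::-1])
E
```

```text
ring centre [553.4  45. ] R 42.953912179748016 793
tab [606.6  41.6  73.9] r 53.35560283327189 az -3.5994103568132476 189
bar ((553.7230224609375, 45.05116271972656), (13.906126976013184, 56.8106803894043), 85.93684387207031) [555.6  45.  114.6] 1458
white [569.6  44.  116.4] az -3.3504039021016787 271
dial_grip 0.67 [553.4  43.2 107. ]
dial_pointer 0.64 [585.1  45.3 107. ]
mark_point 0.56 [584.3  43.7 107. ]
top 0.89 ends in heater [-78.  91.] [70. 91.] z 116.0 117.0 dir [1.    0.011 0.001]
top 0.89 ends in heater [-77. 163.] [ 72. 164.] z 115.0 116.0 dir [1.    0.018 0.005]
top 0.81 ends in heater [77. 16.] [-71.  15.] z 114.0 116.0 dir [-1.    -0.02   0.012]
top 0.8 ends in heater [-81. -63.] [ 68. -60.] z 117.0 117.0 dir [0.999 0.033 0.002]
wrist 0.79 ends in heater [-62.  10.] [88. 11.] z 115.0 116.0 dir [1.    0.017 0.005]
wrist 0.68 ends in heater [ 2. 78.] [-93.  85.] z 106.0 117.0 dir [-0.992  0.059  0.115]
wrist 0.67 ends in heater [-60. -66.] [ 90. -63.] z 117.0 117.0 dir [0.999 0.038 0.   ]
```

View pics/s9.png

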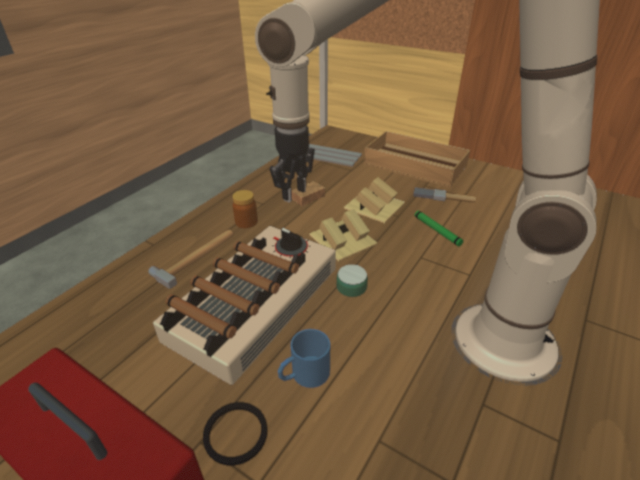

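The side view shows four sticks across the rails, both stands upright, and the other things in place.

```bash
python3 -c "
from bench import arm
print(arm.close_job())"
```

```text
the job is handed in; nothing more can be done
None
```

The job is handed in at about 61 s of the 208 s allowed: all four sticks lie level in their own notch pairs, the dial pointer is about 0.3° from the red mark, and both stands are upright with the other things in place (the hand-in call returned no verdict).

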